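# Dock the parts tray on its presence switch and tip the blocks into it

## Robot

A 6-joint arm with a two-finger parallel gripper is mounted at the origin on a cart in front of the work surface, level with it; the furniture and walls round the work are solid. World frame = base frame: x ahead of the robot, y to its left, z up, the work surface at z = 0. Lengths are in m, angles in degrees, forces in N, time in s.
With the tool pointing down it reaches from about 0.25 to 0.725 m from the base axis. Payload 9.7 kg.
Tool frame: the origin (TCP) lies at the very end of the fingers, on their centre line; the grasp point (between the pads) lies 19 mm behind it; z points along the fingers, y is the direction in which the jaws open and shut (so a half turn about z gives the same grasp; the last joint's range is limited). The gripper opens to 85 mm and grips with 20 to 120 N. Pads are 22 mm wide; open, the fingers measure 114 mm over their backs; the gripper's body (76 mm by 85 mm) begins 54 mm behind the grasp point. The pads swing forward as they close: fully open they stand 13 mm farther back than shut.
Start: joints at [-63.369, 4.979, 10.078, 95.1, 0, 90], TCP at [0.247, -0.492, 0.231] pointing down, gripper open.
Joint ranges: [-179.16, 179.16], [-48.56, 103.87], [-65.8, 70.77], [-126.05, 130.52], [-82.76, 87.17], [-180, 180]. Speed limits (degrees/s): [127.2, 127.2, 147.25, 180, 180, 180].

## Interface

Orientations are given as [roll, pitch, yaw] about the fixed x, y, z axes, in that order (R = Rz(yaw) Ry(pitch) Rx(roll)).
In Python, from workcell import bot gives the robot as it stands. The module is installed in compiled form; this text tells all that it offers.
- The arm moves only by the tool step_arm, never from a script. Its arguments are lists of equal length, an entry for each row: "dr": the turn, a rotation vector about the tool's x, y, z in rad, a list of three; "xyz": the shift along the tool's x, y, z in units of 40 mm (1.0 is 40 mm), a list of three; "gripper": the opening, from 0 (shut) to 1 (fully open). In form: {"dr": [[wx, wy, wz], ...], "xyz": [[x, y, z], ...], "gripper": [gripper, ...]}. A call has exactly 8 rows; each row is the pose to reach, as a shift and turn from the pose commanded when the call began, along the tool's axes at that moment; what a row does not reach only later rows make up. A row lasts 1/10 s, in which the tool goes at most 50 mm and 8.59 degrees, less where a joint would pass 70% of its speed; a pose out of reach is approached as far as the arm can. A call with a gripper value outside its range is refused whole. The fingers move at their own pace and stop on an object; "squeeze" is the grip in N (left out, the last holds). Time passes only in rows, so rows that repeat a pose let the fingers close, or fill a call up. It gives the time, the measured TCP pose, the force and the opening at its end, in the units of the state.
- bot.get_obs(): the state, without advancing time (a new reading comes with each control period).
- bot.camera(name): name is "scene" or "top" or "wrist"; returns a dict with "image" (400x640x3 uint8, red, green, blue), "camera_matrix" (3x3 intrinsics, pixels), "R" (3x3) and "t" (3): a world point X has camera coordinates R X + t. Camera axes: x right, y down, z forward; pixel columns grow to the right and rows downward; lengths in m; the calibration is good to about 2 mm. A picture is of the moment at which its call begins. There is no depth.
- bot.job_done(): hands the job in, once; it reports no verdict.
Trained networks look in a picture, given as the dict that the camera call returned (one of the last four; its "shot" number tells which), for a name from the list of things; names that differ only in an ending like _2 or _b are one class to them, and where a whole thing is asked for, a point or a joint stands for the part that bears it (a point fixed in the world has none). Each returns a list of dicts, best first, with "p" (0 to 1); they miss things now and then, are a little off and sometimes report something else, mostly with a low value. They report only what shows in the picture. A call takes as long as a camera call.
- bot.regions_of(picture, thing): "region" (400x640 bool, what is visible of it) and "box" ([centre column, centre row, width, height] in pixels, round what is visible of it).
The state is a dict: "time": time; "q": joint angles; "qd": joint speeds; "joint_efforts": joint torques, N m; "ee_pos": TCP position; "tcp_rot": TCP orientation; "wrist_force": force on the tool from outside, world axes, zero at the start; "torque": the same for the moment, N m; "opening": finger opening in m.
Only numpy, scipy, OpenCV 4.12 (cv2) and the standard library are available. Lean on these libraries where they do the work, as an engineer would, in place of code of your own. Each camera call takes 0.05 s, during which the arm holds its last target.

## Task

First slide the black parts tray along the deck (do not lift it) until its long side lies against the fence and its end is fully home against the end stops, so that its edge presses the limit-switch lever; only then push the gate of the tipping trough fully open by its pin, and press the trough's tab down and hold it until both small blocks have slid out into the tray. Then let the trough come back level and push the gate fully shut again, leaving the tray on the switch with both blocks in it and the things round about undisturbed. Never tip the trough while the switch is not pressed.

Things in the scene. Friction and masses are not known exactly. Their poses are not given: they have to be found in the camera images.
- station: Unloading station, aluminium and grey, fixed, a little turned. Its flat grey deck is 6 mm thick; heights are given above the deck. Origin on the deck, where the tray's centre stands when fully home; +x away from the robot, +y to its left; deck x -100 to +52, y -130 to +230 mm. Switch housing (30 high) behind the right end stops, tipping trough on two brackets (100 high) behind the fence.
- fence_end (a point): Left-hand end of the top near edge of the fence, a bar 12 mm high and 8 thick. Its near face is at station x +42 mm and runs along y from +220 to -90. On the near side of the fence nothing overhangs the deck but the trough's mouth, gate and tab, 80 mm up.
- end_stop (a point): On the front face (station y -62 mm), top edge, of the far one of two end-stop blocks, 16 mm high (station x +29 to +51 and -55 to -41); the switch lever is between them.
- tray: Shallow black open parts tray of slick plastic (slides easily), 0.25 to 0.5 kg, loose on the deck before the fence, left of its home. Walls 22 mm high, 3 thick, 84 x 124 outside (96 x 136 over the lip), floor 2. Origin: centre of underside; x its short way, y its long way. Home: origin at the station's origin, long wall along the fence, -y (right) end against the stops.
- switch_lever (a joint): Limit-switch lever, a 50 mm steel blade with end roller swinging level on an upright hinge (station x +18, y -70 mm, height 11). 0 = free, roller in front of the stops, first touched with the tray 20 mm short of home. Grows (rad) as the tray's end pushes it: about 0.43 when home, limit 0.55; switch made above 0.34 (tray within 4 mm of home). Spring under 0.4 N, too weak to move the tray.
- lever_roller (a point): Axis of the roller (9 mm across, 10 high) at the lever's free end.
- trough (a joint): Tipping trough: smooth aluminium channel along station x, 158 mm long, 50 wide (centre at station y -20), walls 22 high, floor 86 above the deck, mouth at the near end (station x +13). 0 = level; grows (rad) as the mouth goes down; stop at 0.70 with the mouth just above the tray, inside its far wall. Needs about 4 to 7 N on the press tab; a spring brings it back level in about a second.
- axle (a point): Middle of the trough's cross axle (along station y), at floor height of the trough: station x +91, y -20 mm, height 86.
- press_tab (a point): On the top face of the ribbed press tab, 20 mm out from the trough: a plate 40 (x) x 35 mm sticking out from the right (-y) wall of the trough near its mouth; when level at station x +39, y -65 mm, 108 above the deck. It moves almost straight down, 38 mm, to the stop.
- gate (a joint): Gate closing the trough's mouth: steel plate that slides sideways toward station +y (left), carried by the trough. 0 = shut, 0.048 m = fully open (a stop at each end); stays where it is left, about 0.6 N to slide.
- gate_pin (a point): Point on the axis of the gate's upright black pin (10 mm thick), 10 mm below its top; shut and level it is at station x +19, y -20 mm, height 131; the bare pin spans heights 111 to 141, the trough's walls below reach 108.
- block_a: Small drilled plastic block, 18 x 26 x 12 mm, lying in the trough. Origin: centre of its underside.
- block_b: A second block of the same kind in the trough, the same size.
- loupe: Bystander, to be left alone: black tapered eyepiece loupe standing on the bench, 36 mm across, 36 high. Origin: centre of its underside.
- lens_cap: Bystander, to be left alone: flat black round cap, 51 mm across, 10 high. Origin: centre of its underside.
- white_puck: Bystander, to be left alone: flat white round puck, 54 mm across, 14 high. Origin: centre of its underside.
- dongle: Bystander, to be left alone: blue stick-shaped dongle, 18 x 48 x 12 mm, on the deck. Origin: centre of its underside.

How it is judged (in metres and radians):
On the way, in this order (a step that is already met when the one before it is completed fails the run):
1. the tray is home along the fence and its edge presses the switch lever, gate still shut (value of joint switch_lever above 0.34 rad and x of tray in the frame of station between -0.01 and 0.008 m and angle between the y axis of tray and the y axis of station, either way round below 0.1 rad and value of joint gate below 0.02 m), for 0.2 s.
2. the gate is open, the tray still on the switch (value of joint switch_lever above 0.34 rad and x of tray in the frame of station between -0.01 and 0.008 m and angle between the y axis of tray and the y axis of station, either way round below 0.1 rad and value of joint gate above 0.042 m), for 0.1 s.
3. the trough is tipped and both blocks have slid into the tray, which is still on the switch (value of joint switch_lever above 0.34 rad and x of tray in the frame of station between -0.01 and 0.008 m and angle between the y axis of tray and the y axis of station, either way round below 0.1 rad and x of block_a in the frame of tray between -0.04 and 0.04 m and y of block_a in the frame of tray between -0.06 and 0.06 m and z of block_a in the frame of tray between -0.005 and 0.032 m and x of block_b in the frame of tray between -0.04 and 0.04 m and y of block_b in the frame of tray between -0.06 and 0.06 m and z of block_b in the frame of tray between -0.005 and 0.032 m and value of joint trough above 0.25 rad), for 0.1 s.
At the end, for the whole second after the job is handed in: The tray lies along the fence (origin within -10 to +8 mm of home across the fence, turned under 0.1 rad), its end pressing the switch lever beyond 0.34 rad; both blocks lie in the tray at rest; the trough is level (under 0.05 rad) and the gate shut (within 6 mm) (value of joint switch_lever above 0.34 rad and x of tray in the frame of station between -0.01 and 0.008 m and angle between the y axis of tray and the y axis of station, either way round below 0.1 rad and x of block_a in the frame of tray between -0.04 and 0.04 m and y of block_a in the frame of tray between -0.06 and 0.06 m and z of block_a in the frame of tray between -0.005 and 0.032 m and x of block_b in the frame of tray between -0.04 and 0.04 m and y of block_b in the frame of tray between -0.06 and 0.06 m and z of block_b in the frame of tray between -0.005 and 0.032 m and linear speed of each of tray, block_a, block_b below 0.02 m/s and value of joint trough below 0.05 rad and value of joint gate below 0.006 m); the robot touches nothing.
It fails at once if the trough is tipped (beyond 0.2 rad) while the switch is not pressed (lever below 0.30 rad) (value of joint trough above 0.2 rad and value of joint switch_lever below 0.3 rad).
It fails at once if the tray is lifted more than 15 mm off the deck (height (world z) of tray above 0.021 m).
It fails at once if a bystander is moved more than 20 mm (distance of any of loupe, lens_cap, white_puck, dongle from where it was at the start of the episode above 0.02 m).
It also fails if it takes over 66 s, if anything falls off the work surface, if the arm or the gripper's body presses on something with over 40 N, if the wrist force passes 120 N, or if a joint passes its speed limit or range.

## Working session

There is one attempt and no reset: what is moved stays moved. The work goes in short steps, Python scripts to look and compute and a tool call to move; the robot and the scene stay as the last step left them, time stands still between calls to the robot, and variables do not carry over. Pictures are saved under pics/ and viewed, and the job is handed in when it is done.

Besides the shell and the picture viewer there is one more tool, called in YAML: its name, and indented under it one key for each argument. step_arm: Moves the arm, as the interface text tells. Its arguments: {"type":"object","properties":{"dr":{"type":"array"},"xyz":{"type":"array"},"gripper":{"type":"array"},"squeeze":{"type":"number"}},"required":["dr","xyz","gripper"]}

```bash
mkdir -p pics; ls; cat > h.py <<'E'
import numpy as np, cv2
from workcell import bot
def save(p,n): cv2.imwrite('pics/'+n+'.png', p['image'][:,:,::-1])
def proj(p,X):
    X=np.atleast_2d(X); c=X@np.array(p['R']).T+np.array(p['t']); u=c@np.array(p['camera_matrix']).T
    return u[:,:2]/u[:,2:]
def back(p,uv,z):
    K=np.array(p['camera_matrix']);R=np.array(p['R']);t=np.array(p['t'])
    d=R.T@np.linalg.inv(K)@np.array([uv[0],uv[1],1.]); C=-R.T@t
    return C+d*(z-C[2])/d[2]
E
python3 - <<'E'
from h import *
o=bot.get_obs(); print({k:np.round(v,3) for k,v in o.items()})
for n in ['scene','top','wrist']:
    p=bot.camera(n); save(p,n+'0'); print(n,p['shot'],np.round(-np.array(p['R']).T@np.array(p['t']),3))
    for t in ['tray','station','fence_end','end_stop','lever_roller','press_tab','gate_pin','axle','dongle','loupe','lens_cap','white_puck','block_a']:
        try:
            r=bot.regions_of(p,t)
            print(t,[(round(a['p'],2),np.round(a['box'],1).tolist()) for a in r[:2]])
        except Exception as e: print(t,e)
E
```

```text
pics
{'time': np.float64(0.0), 'q': array([-6.3368e+01,  5.0110e+00,  1.0034e+01,  9.5099e+01,  2.0000e-03,
        9.0002e+01]), 'qd': array([ 0.023, -0.074,  0.032, -0.03 , -0.034, -0.079]), 'joint_efforts': array([ 1.0000e-03, -5.2039e+01,  4.6480e+01,  1.6000e-02,  0.0000e+00,
       -0.0000e+00]), 'ee_pos': array([ 0.246, -0.491,  0.231]), 'tcp_rot': array([-1.79924e+02, -2.00000e-03,  2.66300e+01]), 'wrist_force': array([ 0.099, -1.099,  0.343]), 'torque': array([-0.007, -0.013, -0.04 ]), 'opening': np.float64(0.086)}
scene 1 [-0.426 -0.656  0.624]
tray [(0.76, [330.7, 236.8, 59.0, 33.5])]
station [(0.62, [353.7, 244.6, 148.4, 82.3]), (0.2, [230.8, 190.9, 5.3, 2.4])]
fence_end [(0.95, [353.9, 243.2, 148.5, 86.3]), (0.59, [435.4, 271.9, 24.1, 17.3])]
end_stop [(0.83, [351.2, 245.1, 151.2, 83.6])]
lever_roller []
press_tab [(0.52, [397.1, 212.3, 28.1, 15.4]), (0.25, [350.4, 243.6, 150.9, 80.3])]
gate_pin []
axle [(0.6, [351.4, 247.5, 149.3, 82.3])]
dongle [(0.59, [374.6, 266.7, 19.9, 8.6])]
loupe [(0.71, [397.0, 211.6, 25.8, 20.5]), (0.15, [392.0, 254.7, 16.7, 12.3])]
lens_cap [(
[... 196 characters left out ...]
3.6, 104.2])]
fence_end [(0.92, [367.6, 194.7, 127.9, 101.6])]
end_stop [(0.59, [367.5, 197.8, 122.7, 96.5])]
lever_roller []
press_tab [(0.83, [404.4, 176.0, 35.1, 61.2])]
gate_pin []
axle [(0.82, [369.2, 197.8, 126.4, 101.3]), (0.43, [402.5, 174.4, 36.3, 58.9])]
dongle [(0.43, [397.9, 237.9, 15.6, 5.5])]
loupe [(0.51, [293.2, 171.6, 13.2, 10.5])]
lens_cap [(0.5, [210.6, 172.3, 15.9, 14.3])]
white_puck [(0.58, [444.5, 218.9, 18.3, 15.3])]
block_a [(0.63, [399.0, 182.8, 2.7, 8.3]), (0.55, [397.7, 164.8, 9.0, 7.7])]
wrist 3 [ 0.312 -0.458  0.374]
tray []
station []
fence_end []
end_stop []
lever_roller []
press_tab []
gate_pin []
axle []
dongle []
loupe []
lens_cap []
white_puck []
block_a []
```

```bash
python3 - <<'E'
import cv2
a=cv2.imread('pics/scene0.png'); cv2.imwrite('pics/sc.png',cv2.resize(a[180:310,250:470],None,fx=3.6,fy=3.6,interpolation=3))
a=cv2.imread('pics/top0.png'); cv2.imwrite('pics/tc.png',cv2.resize(a[130:270,270:470],None,fx=4,fy=4,interpolation=3))
E
```

```text
(no output)
```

View pics/top0.png

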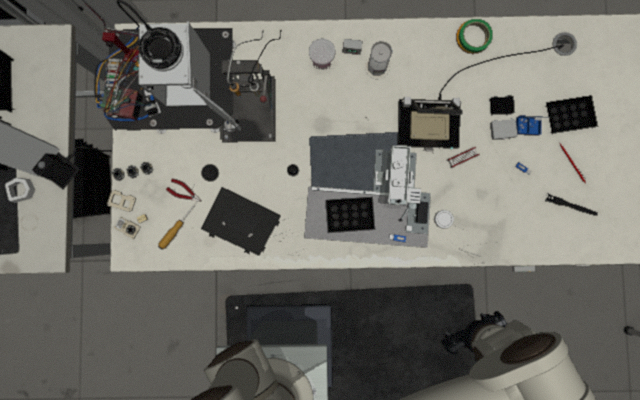

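View pics/scene0.png

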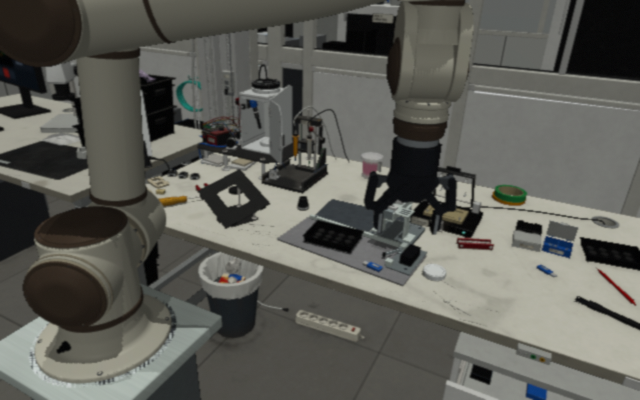

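View pics/tc.png

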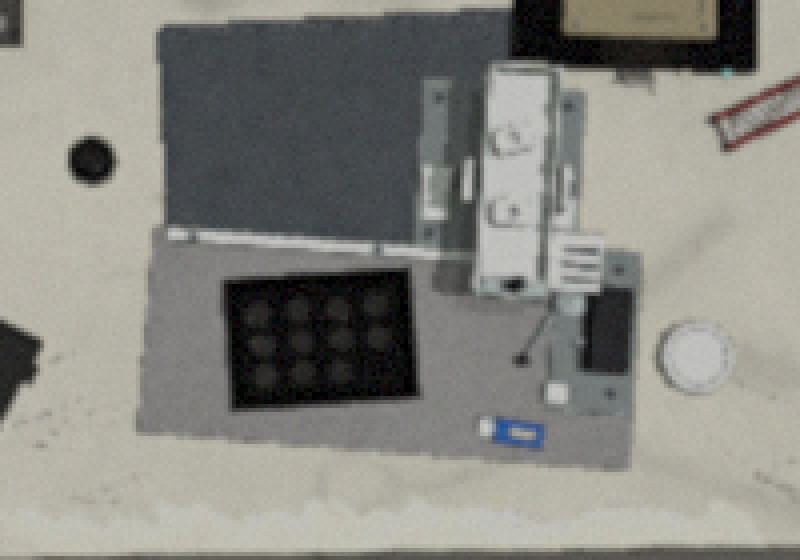

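View pics/sc.png

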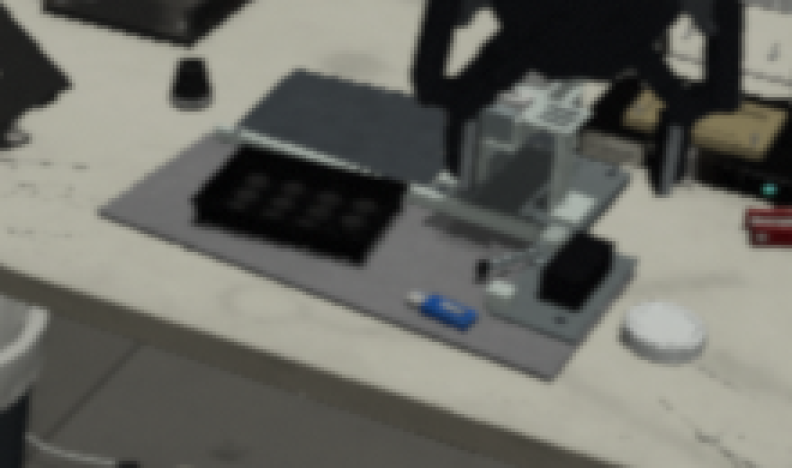

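View pics/wrist0.png

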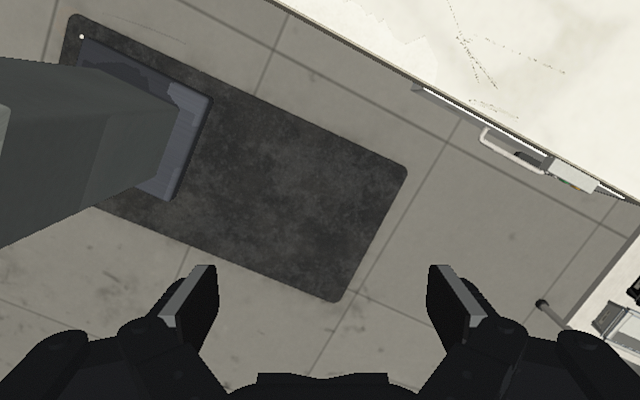

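```bash
cat >> h.py <<'E'
def S2W(s,P):
    P=np.atleast_2d(np.array(P,float)); c,n=np.cos(s[2]),np.sin(s[2])
    return np.c_[s[0]+c*P[:,0]-n*P[:,1], s[1]+n*P[:,0]+c*P[:,1], P[:,2]+0.006]
def draw(p,s,P,img=None,col=(0,0,255)):
    img=p['image'][:,:,::-1].copy() if img is None else img
    return proj(p,S2W(s,P))
E
python3 - <<'E'
from h import *
from scipy.optimize import least_squares
p=bot.camera('top')
uv=np.array([[137,432],[628,468],[641,252],[155,226],[167,240]])/4+[270,130]
P=np.array([[-.1,.23,0],[-.1,-.13,0],[.052,-.13,0],[.052,.23,0],[.042,.22,.012]])
f=lambda s:(proj(p,S2W(s,P))-uv).ravel()
r=least_squares(f,[.5,-.2,0]); s=r.x; print(s,np.degrees(s[2]),r.fun.round(2)); np.save('s.npy',s)
Q={'pin':[.019,-.02,.141],'tab':[.039,-.065,.108],'axle':[.091,-.02,.086],'stop':[.04,-.062,.016],'stop2':[-.048,-.062,.016],'mouthL':[.013,.005,.108],'home':[0,0,0]}
im=cv2.resize(p['image'][130:270,270:470,::-1],None,fx=4,fy=4,interpolation=3)
for k,v in Q.items():
    u=(proj(p,S2W(s,v))[0]-[270,130])*4; print(k,u.round(),S2W(s,v).round(3)); cv2.circle(im,tuple(u.astype(int).tolist()),4,(0,0,255),1)
T=np.array([back(p,np.array(c)/4+[270,130],.028) for c in [(222,282),(408,268),(420,396),(232,410)]]); print('tray corners',T.round(3)); 
for c in T:
    u=(proj(p,c)[0]-[270,130])*4; cv2.circle(im,tuple(u.astype(int).tolist()),4,(0,255,0),1)
c=T.mean(0); ls=lambda w:np.array([[np.cos(s[2]),np.sin(s[2])],[-np.sin(s[2]),np.cos(s[2])]])@(w[:2]-s[:2])
print('tray st',ls(c),'yaw',np.degrees(np.arctan2(*( (T[0]-T[1]+T[3]-T[2])[[0,1]]*[-1,1])))-np.degrees(s[2]), np.linalg.norm(T[0]-T[1]),np.linalg.norm(T[1]-T[2]))
for c in [(480,427),(545,434)]:
    print('dongle',ls(back(p,np.array(c)/4+[270,130],.018)))
for c in [(668,357),(92,160)]: print(back(p,np.array(c)/4+[270,130],.02).round(3))
cv2.imwrite('pics/fit1.png',im)
E
```

```text
[ 0.54039462 -0.33808497 -0.08168272] -4.680075269485125 [ 0.2   0.09  0.98 -0.72  0.27  1.27 -0.75 -0.19 -0.71 -0.46]
pin [519. 279.] [[ 0.558 -0.36   0.147]]
tab [580. 257.] [[ 0.574 -0.406  0.114]]
axle [512. 180.] [[ 0.629 -0.365  0.092]]
stop [552. 266.] [[ 0.575 -0.403  0.022]]
stop2 [546. 387.] [[ 0.487 -0.396  0.022]]
mouthL [474. 288.] [[ 0.554 -0.334  0.114]]
home [461. 316.] [[ 0.54  -0.338  0.006]]
tray corners [[ 0.567 -0.164  0.028]
 [ 0.575 -0.298  0.028]
 [ 0.482 -0.305  0.028]
 [ 0.475 -0.17   0.028]]
tray st [-0.02416173  0.10240757] yaw 8.039988232734409 0.1345987252460601 0.09249691578610489
dongle [-0.07972981 -0.01685744]
dongle [-0.08166974 -0.06389182]
[ 0.508 -0.485  0.02 ]
[ 0.658 -0.07   0.02 ]
```

View pics/fit1.png

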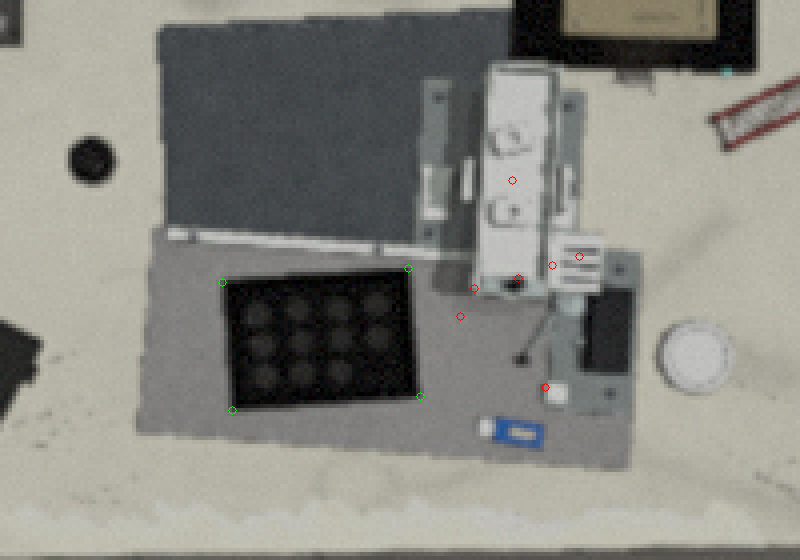

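```bash
cat >> h.py <<'E'
from scipy.spatial.transform import Rotation as Ro
def mv(target,yaw,frm=None):
    "world target, yaw deg; returns tool-axes xyz units and dr from measured (or frm=(pos,yaw))"
    o=bot.get_obs()
    pos=np.array(o['ee_pos']); R=Ro.from_euler('xyz',o['tcp_rot'],degrees=True)
    if frm is not None: pos=np.array(frm[0]); R=Ro.from_euler('xyz',[180,0,frm[1]],degrees=True)
    Rt=Ro.from_euler('xyz',[180,0,yaw],degrees=True)
    d=R.inv().apply(np.array(target)-pos)/.04
    print('t',o['time'].round(2),'pos',pos.round(4),'F',np.round(o['wrist_force'],1),'xyz',d.round(3),'dr',(R.inv()*Rt).as_rotvec().round(4))
E
python3 -c "
from h import *
mv([.43,-.28,.30],-4.68)"
```

```text
Traceback (most recent call last):
  File "h.py", line 25, in mv
    print('t',o['time'].round(2),'pos',pos.round(4),'F',np.round(o['wrist_force'],1),'xyz',d.round(3),'dr',(R.inv()*Rt).as_rotvec().round(4))
              ^^^^^^^^^^^^^^^
AttributeError: 'float' object has no attribute 'round'
```

```bash
sed -i "s/o\['time'\].round(2)/round(float(o['time']),2)/" h.py
python3 -c "
from h import *
mv([.43,-.28,.30],-4.68)"
```

```text
t 2.15 pos [ 0.2465 -0.4916  0.2313] F [0.4 0.4 0.8] xyz [ 6.472 -2.674 -1.718] dr [-0.     -0.      0.5465]
```

step_arm:
  dr:
    - [0, 0, 0.14]
    - [0, 0, 0.28]
    - [0, 0, 0.42]
    - [0, 0, 0.546]
    - [0, 0, 0.546]
    - [0, 0, 0.546]
    - [0, 0, 0.546]
    - [0, 0, 0.546]
  xyz:
    - [1.08, -0.45, -0.6]
    - [2.16, -0.9, -1.2]
    - [3.23, -1.34, -1.72]
    - [4.3, -1.78, -1.72]
    - [5.4, -2.23, -1.72]
    - [6.47, -2.67, -1.72]
    - [6.47, -2.67, -1.72]
    - [6.47, -2.67, -1.72]
  gripper: [1, 1, 1, 1, 1, 1, 1, 1]

```text
time: 2.95
ee_pos: [0.4306, -0.2793, 0.3]
tcp_rot: [180.0, 0.0, -4.5]
wrist_force: [0.6, -0.5, 1.0]
opening: 0.0855
```

```bash
python3 -c "
from h import *
p=bot.camera('wrist'); save(p,'w1'); np.savez('w1.npz',R=p['R'],t=p['t'],K=p['camera_matrix'])
p=bot.camera('top'); save(p,'t1');np.savez('t1.npz',R=p['R'],t=p['t'],K=p['camera_matrix'])
o=bot.get_obs();print(o['time'],o['ee_pos'],o['tcp_rot'],o['wrist_force'])"
```

```text
3.05 [ 0.42964599 -0.2806352   0.30012865] [ 1.79988326e+02  6.60806907e-03 -4.67425772e+00] [-0.53479548 -0.12009925 -0.47866727]
```

View pics/w1.png

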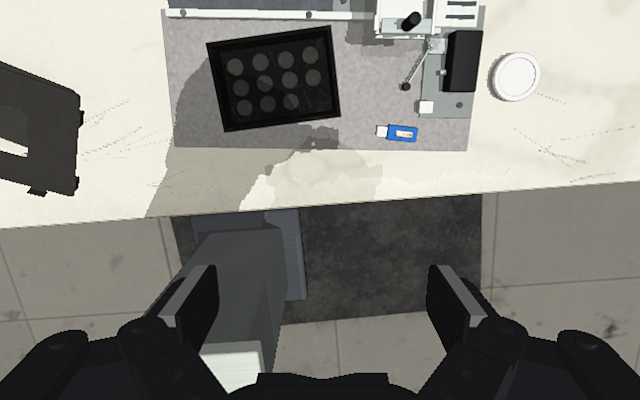

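```bash
python3 -c "
import cv2
a=cv2.imread('pics/w1.png'); cv2.imwrite('pics/w1a.png',cv2.resize(a[0:160,150:350],None,fx=4,fy=3.75,interpolation=2));cv2.imwrite('pics/w1b.png',cv2.resize(a[0:160,340:500],None,fx=5,fy=3.75,interpolation=2))"
```

```text
(no output)
```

View pics/w1a.png

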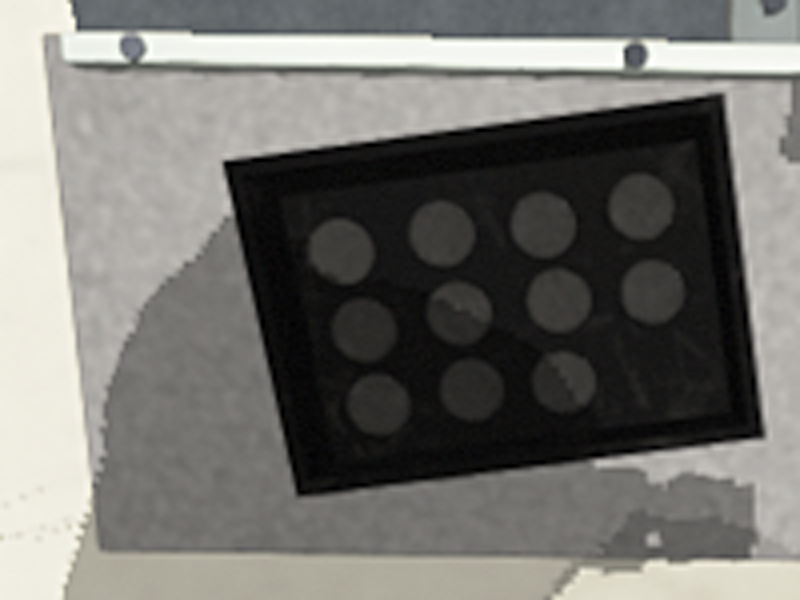

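View pics/w1b.png

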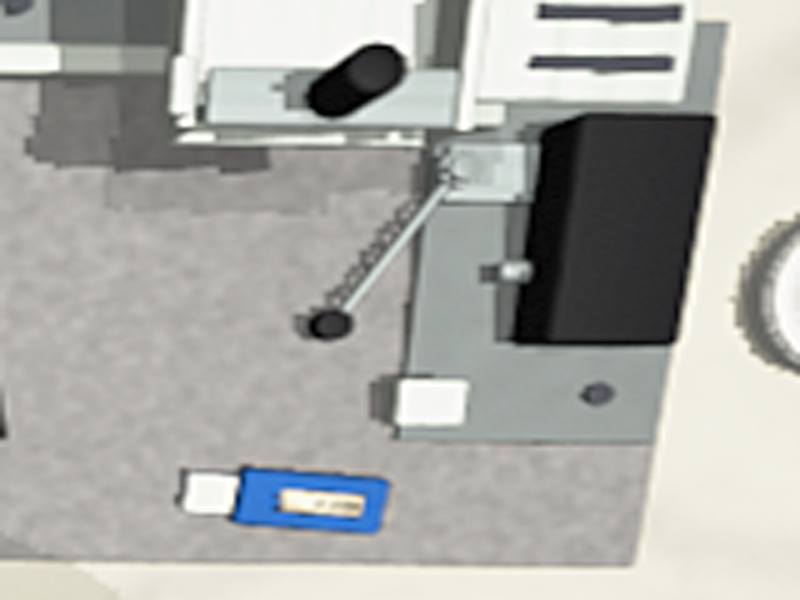

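```bash
python3 - <<'E'
from h import *
from scipy.optimize import least_squares
w=np.load('w1.npz'); p={'R':w['R'],'t':w['t'],'camera_matrix':w['K']}
a=lambda U,V:[150+U/4,V/3.75]; b=lambda U,V:[340+U/5,V/3.75]
L=[(a(99,549),[-.1,.23,0]),(a(45,35),[.052,.23,0]),(a(63,64),[.042,.22,.012]),(b(634,565),[-.1,-.13,0]),(b(727,22),[.052,-.13,0]),(b(376,67),[.019,-.02,.141]),(b(398,378),[-.041,-.062,.016]),(b(396,427),[-.055,-.062,.016])]
uv=np.array([l[0] for l in L]);P=np.array([l[1] for l in L])
f=lambda s:(proj(p,S2W(s,P))-uv).ravel()
r=least_squares(f,[.5,-.2,0],loss='soft_l1'); s=r.x; print(s,np.degrees(s[2]));print(f(s).reshape(-1,2).round(1)); np.save('s.npy',s)
T=np.array([back(p,a(*c),.028) for c in [(224,161),(723,95),(763,437),(299,495)]])
C,N=np.cos(s[2]),np.sin(s[2]); M=np.array([[C,N],[-N,C]])
print('tray st',(M@(T[:,:2]-s[:2]).T).T.round(4),(M@(T.mean(0)[:2]-s[:2])))
D=np.array([back(p,b(*c),.018) for c in [(185,470),(180,512),(390,478),(382,532)]]);print('dongle',(M@(D[:,:2]-s[:2]).T).T.round(3))
print('pin',S2W(s,[.019,-.02,.131]),'tab',S2W(s,[.039,-.065,.108]))
E
```

```text
[ 0.53831785 -0.33751716 -0.09243282] -5.296010397488813
[[-0.1  0.8]
 [-1.4 -0.3]
 [-0.3 -0.2]
 [ 0.5  0.1]
 [-0.2  7.7]
 [ 0.6  0. ]
 [ 0.5 -0.5]
 [-0.2 -0.9]]
tray st [[ 0.0153  0.1753]
 [ 0.0342  0.0415]
 [-0.0598  0.0283]
 [-0.0787  0.1614]] [-0.02225285  0.10163311]
dongle [[-0.07  -0.015]
 [-0.083 -0.015]
 [-0.072 -0.063]
 [-0.088 -0.063]]
pin [[ 0.55539072 -0.35918551  0.137     ]] tab [[ 0.57115178 -0.40583943  0.114     ]]
```

```bash
cat >> h.py <<'E'
s=np.load('s.npy'); YS=np.degrees(s[2])
def st(x,y,h): return S2W(s,[x,y,h])[0]
def tost(w):
    C,N=np.cos(s[2]),np.sin(s[2]); d=np.array(w)[:2]-s[:2]; return np.array([C*d[0]+N*d[1],-N*d[0]+C*d[1],w[2]-.006])
def now():
    o=bot.get_obs(); C,N=np.cos(s[2]),np.sin(s[2]); F=o['wrist_force']
    print('t',round(float(o['time']),2),'st',tost(o['ee_pos']).round(4),'rot',np.round(o['tcp_rot'],2),'Fst',np.round([C*F[0]+N*F[1],-N*F[0]+C*F[1],F[2]],1),'op',round(float(o['opening']),4))
E
python3 -c "
from h import *
now(); mv(st(-.118,.1016,.003),YS)"
```

```text
t 3.05 st [-0.1135  0.0466  0.2941] rot [ 1.7999e+02  1.0000e-02 -4.6700e+00] Fst [-0.5 -0.2 -0.5] op 0.0855
t 3.05 pos [ 0.4296 -0.2806  0.3001] F [-0.5 -0.1 -0.5] xyz [-0.098 -1.377  7.278] dr [0.0002 0.0001 0.0109]
```

step_arm:
  dr:
    - [0, 0, 0.011]
    - [0, 0, 0.011]
    - [0, 0, 0.011]
    - [0, 0, 0.011]
    - [0, 0, 0.011]
    - [0, 0, 0.011]
    - [0, 0, 0.011]
    - [0, 0, 0.011]
  xyz:
    - [-0.1, -0.5, 1.0]
    - [-0.1, -1.0, 2.1]
    - [-0.1, -1.38, 3.2]
    - [-0.1, -1.38, 4.3]
    - [-0.1, -1.38, 5.4]
    - [-0.1, -1.38, 6.4]
    - [-0.1, -1.38, 7.0]
    - [-0.1, -1.38, 7.25]
  gripper: [1, 1, 1, 1, 1, 1, 1, 1]

```text
time: 3.85
ee_pos: [0.4284, -0.2253, 0.0076]
tcp_rot: [-179.9, 0.2, -5.4]
wrist_force: [-0.6, 0.4, 0.1]
opening: 0.0854
```

```bash
python3 -c "
from h import *
p=bot.camera('wrist'); save(p,'w2');now(); p=bot.camera('scene'); cv2.imwrite('pics/s2.png',cv2.resize(p['image'][180:310,250:470,::-1],None,fx=3.6,fy=3.6,interpolation=2))"
```

```text
t 3.9 st [-0.1196  0.1017  0.0015] rot [-179.93    0.19   -5.4 ] Fst [-1.4  0.2 -1.4] op 0.0857
```

View pics/w2.png

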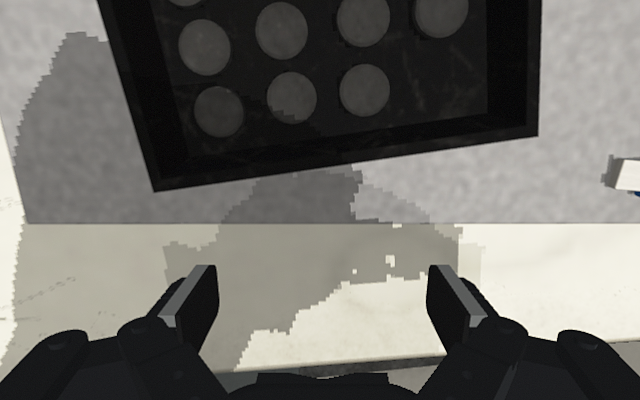

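View pics/s2.png

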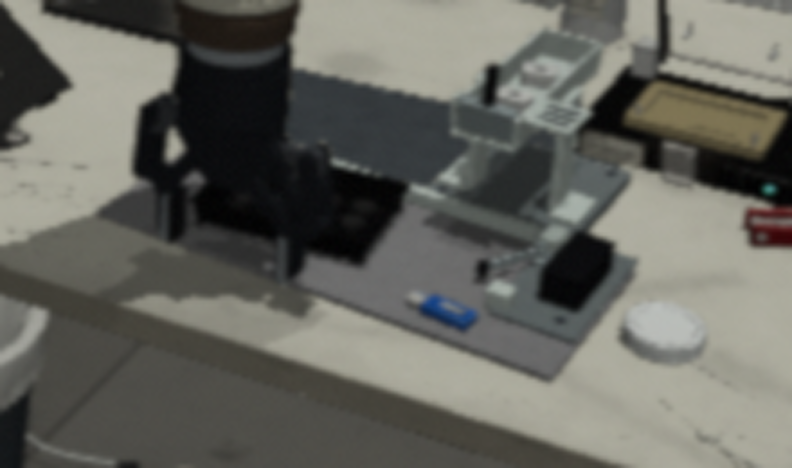

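step_arm:
  dr:
    - [0, 0, 0]
    - [0, 0, 0]
    - [0, 0, 0]
    - [0, 0, 0]
    - [0, 0, 0]
    - [0, 0, 0]
    - [0, 0, 0]
    - [0, 0, 0]
  xyz:
    - [0.2, 0, 0]
    - [0.4, 0, 0]
    - [0.6, 0, 0]
    - [0.8, 0, 0]
    - [1.0, 0, 0]
    - [1.15, 0, 0]
    - [1.25, 0, 0]
    - [1.35, 0, 0]
  gripper: [1, 1, 1, 1, 1, 1, 1, 1]

```text
time: 4.75
ee_pos: [0.4844, -0.2297, 0.0099]
tcp_rot: [-180.0, 0.0, -5.3]
wrist_force: [-1.7, -0.3, 0.0]
opening: 0.0854
```

```bash
python3 -c "
from h import *
p=bot.camera('wrist'); save(p,'w3');now();"
```

```text
t 4.8 st [-0.0631  0.1023  0.004 ] rot [180.    -0.    -5.28] Fst [-0.5  0.5 -0.4] op 0.0854
```

View pics/w3.png

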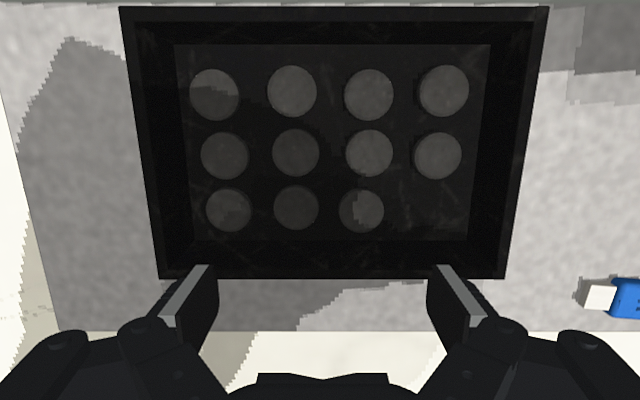

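step_arm:
  dr:
    - [0, 0, 0]
    - [0, 0, 0]
    - [0, 0, 0]
    - [0, 0, 0]
    - [0, 0, 0]
    - [0, 0, 0]
    - [0, 0, 0]
    - [0, 0, 0]
  xyz:
    - [0.02, 0, 0]
    - [0.04, 0, 0]
    - [0.06, 0, 0]
    - [0.08, 0, 0]
    - [0.1, 0, 0]
    - [0.1, 0, 0]
    - [0.1, 0, 0]
    - [0.1, 0, 0]
  gripper: [1, 1, 1, 1, 1, 1, 1, 1]

```text
time: 5.6
ee_pos: [0.4883, -0.2302, 0.0101]
tcp_rot: [180.0, -0.0, -5.3]
wrist_force: [-0.3, -0.6, 0.3]
opening: 0.0851
```

```bash
python3 -c "
from h import *
now();mv(st(-.09,.1016,.06),YS)"
```

```text
t 5.6 st [-0.0597  0.1022  0.0041] rot [ 1.80e+02 -1.00e-02 -5.29e+00] Fst [-0.2 -0.6  0.3] op 0.0851
t 5.6 pos [ 0.4883 -0.2302  0.0101] F [-0.3 -0.6  0.3] xyz [-0.757  0.016 -1.397] dr [ 0.     -0.0002  0.0002]
```

Not yet pressing on the fence; a little more.

step_arm:
  dr:
    - [0, 0, 0]
    - [0, 0, 0]
    - [0, 0, 0]
    - [0, 0, 0]
    - [0, 0, 0]
    - [0, 0, 0]
    - [0, 0, 0]
    - [0, 0, 0]
  xyz:
    - [0.02, 0, 0]
    - [0.04, 0, 0]
    - [0.06, 0, 0]
    - [0.08, 0, 0]
    - [0.09, 0, 0]
    - [0.1, 0, 0]
    - [0.1, 0, 0]
    - [0.1, 0, 0]
  gripper: [1, 1, 1, 1, 1, 1, 1, 1]

```text
time: 6.4
ee_pos: [0.4923, -0.2306, 0.0101]
tcp_rot: [180.0, -0.0, -5.3]
wrist_force: [-0.2, 0.2, 1.2]
opening: 0.0854
```

```bash
python3 -c "
from h import *
now();p=bot.camera('wrist'); save(p,'w4');now()"
```

```text
t 6.4 st [-0.0557  0.1023  0.0041] rot [ 1.80e+02 -1.00e-02 -5.28e+00] Fst [-0.2  0.2  1.2] op 0.0854
t 6.45 st [-0.0557  0.1023  0.0041] rot [-1.80e+02 -1.00e-02 -5.28e+00] Fst [-1.  -0.1  0.7] op 0.0853
```

View pics/w4.png

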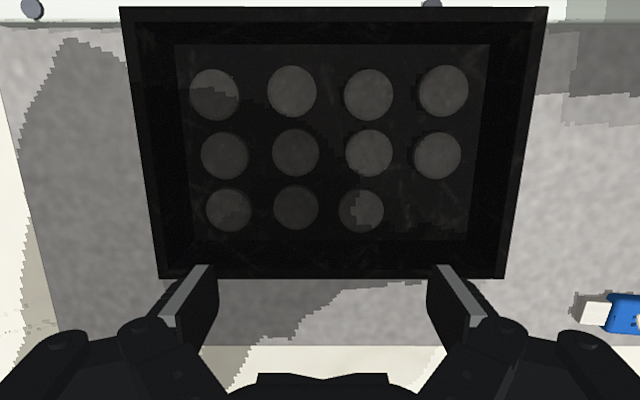

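step_arm:
  dr:
    - [0, 0, 0]
    - [0, 0, 0]
    - [0, 0, 0]
    - [0, 0, 0]
    - [0, 0, 0]
    - [0, 0, 0]
    - [0, 0, 0]
    - [0, 0, 0]
  xyz:
    - [0.02, 0, 0]
    - [0.04, 0, 0]
    - [0.06, 0, 0]
    - [0.07, 0, 0]
    - [0.08, 0, 0]
    - [0.08, 0, 0]
    - [0.08, 0, 0]
    - [0.08, 0, 0]
  gripper: [1, 1, 1, 1, 1, 1, 1, 1]

```text
time: 7.25
ee_pos: [0.4954, -0.2308, 0.0101]
tcp_rot: [-180.0, 0.0, -5.3]
wrist_force: [-1.0, 0.5, -0.4]
opening: 0.0853
```

```bash
python3 -c "
from h import *
now()"
```

```text
t 7.25 st [-0.0526  0.1023  0.0041] rot [-180.      0.     -5.28] Fst [-1.   0.4 -0.4] op 0.0853
```

```bash
python3 -c "
from h import *
p=bot.camera('wrist'); save(p,'w5');now()
for c in [(0.048,.17,.022),(.048,.03,.022),(-.048,.17,.022),(-.048,.03,.022),(.042,.15,.012)]: print(c,proj(p,st(*c)).round(1))"
```

```text
t 7.3 st [-0.0526  0.1023  0.004 ] rot [-180.      0.     -5.28] Fst [-0.8 -0.2  0.4] op 0.0852
(0.048, 0.17, 0.022) [[110.8   7.8]]
(0.048, 0.03, 0.022) [[553.6   7.1]]
(-0.048, 0.17, 0.022) [[153. 280.]]
(-0.048, 0.03, 0.022) [[508.3 279.3]]
(0.042, 0.15, 0.012) [[187.7  33.9]]
```

View pics/w5.png

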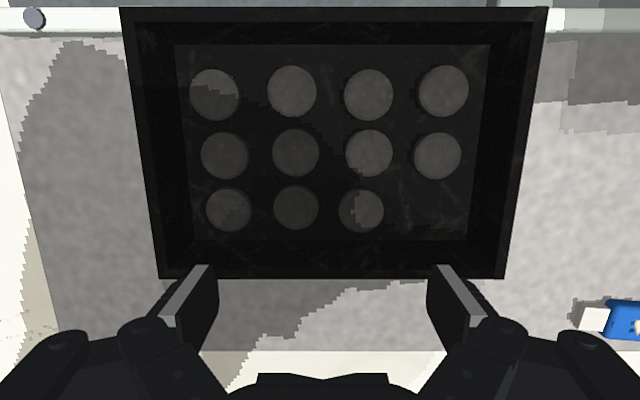

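step_arm:
  dr:
    - [0, 0, 0]
    - [0, 0, 0]
    - [0, 0, 0]
    - [0, 0, 0]
    - [0, 0, 0]
    - [0, 0, 0]
    - [0, 0, 0]
    - [0, 0, 0]
  xyz:
    - [0.02, 0, 0]
    - [0.03, 0, 0]
    - [0.04, 0, 0]
    - [0.04, 0, 0]
    - [0.04, 0, 0]
    - [0.04, 0, 0]
    - [0.04, 0, 0]
    - [0.04, 0, 0]
  gripper: [1, 1, 1, 1, 1, 1, 1, 1]

```text
time: 8.1
ee_pos: [0.4956, -0.2308, 0.0099]
tcp_rot: [-180.0, 0.2, -5.3]
wrist_force: [-8.6, 1.3, 4.6]
opening: 0.0855
```

```bash
python3 -c "
from h import *
now(); mv(st(-.085,.1016,.05),YS); mv(st(0,.222,.05),YS);mv(st(0,.222,.008),YS)"
```

```text
t 8.1 st [-0.0523  0.1023  0.0039] rot [-1.7999e+02  1.6000e-01 -5.3000e+00] Fst [-8.7  0.5  4.6] op 0.0855
t 8.1 pos [ 0.4956 -0.2308  0.0099] F [-8.6  1.3  4.6] xyz [-0.82   0.018 -1.151] dr [-0.0002  0.0028 -0.0002]
t 8.1 pos [ 0.4956 -0.2308  0.0099] F [-8.6  1.3  4.6] xyz [ 1.305 -2.992 -1.156] dr [-0.0002  0.0028 -0.0002]
t 8.1 pos [ 0.4956 -0.2308  0.0099] F [-8.6  1.3  4.6] xyz [ 1.308 -2.992 -0.106] dr [-0.0002  0.0028 -0.0002]
```

step_arm:
  dr:
    - [0, 0, 0]
    - [0, 0, 0]
    - [0, 0, 0]
    - [0, 0, 0]
    - [0, 0, 0]
    - [0, 0, 0]
    - [0, 0, 0]
    - [0, 0, 0]
  xyz:
    - [-0.3, 0, 0]
    - [-0.5, 0, -0.8]
    - [-0.4, -0.4, -1.7]
    - [0.2, -1.3, -1.8]
    - [0.8, -2.2, -1.8]
    - [1.27, -2.82, -1.8]
    - [1.27, -2.82, -1.8]
    - [1.27, -2.82, -1.8]
  gripper: [1, 1, 0, 0, 0, 0, 0, 0]

```text
time: 8.9
ee_pos: [0.5579, -0.1229, 0.0819]
tcp_rot: [180.0, 0.0, -5.2]
wrist_force: [-1.0, -0.4, -0.0]
opening: 0.0004
```

```bash
python3 -c "
from h import *
p=bot.camera('wrist'); save(p,'w6');now();mv(st(0,.215,.008),YS)"
```

```text
t 8.95 st [-0.0006  0.2149  0.076 ] rot [ 1.7999e+02  1.0000e-02 -5.2600e+00] Fst [-0.2 -0.1  0.1] op 0.0
t 8.95 pos [ 0.5576 -0.1235  0.082 ] F [-0.2 -0.1  0.1] xyz [ 0.015 -0.003  1.7  ] dr [0.0001 0.0001 0.0006]
```

View pics/w6.png

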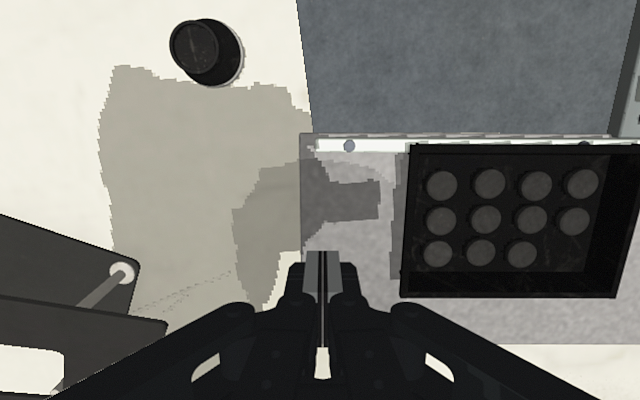

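step_arm:
  dr:
    - [0, 0, 0]
    - [0, 0, 0]
    - [0, 0, 0]
    - [0, 0, 0]
    - [0, 0, 0]
    - [0, 0, 0]
    - [0, 0, 0]
    - [0, 0, 0]
  xyz:
    - [0, 0, 0.8]
    - [0, 0, 1.5]
    - [0, 0, 1.7]
    - [0, 0.2, 1.7]
    - [0, 0.4, 1.7]
    - [0, 0.6, 1.7]
    - [0, 0.8, 1.7]
    - [0, 1.0, 1.7]
  gripper: [0, 0, 0, 0, 0, 0, 0, 0]

```text
time: 9.75
ee_pos: [0.5546, -0.1642, 0.0149]
tcp_rot: [180.0, -0.1, -5.3]
wrist_force: [-0.4, 3.4, 0.7]
opening: 0.0003
```

step_arm:
  dr:
    - [0, 0, 0]
    - [0, 0, 0]
    - [0, 0, 0]
    - [0, 0, 0]
    - [0, 0, 0]
    - [0, 0, 0]
    - [0, 0, 0]
    - [0, 0, 0]
  xyz:
    - [0, 0.2, 0]
    - [0, 0.4, 0]
    - [0, 0.6, 0]
    - [0, 0.8, 0]
    - [0, 1.0, 0]
    - [0, 1.15, 0]
    - [0, 1.25, 0]
    - [0, 1.3, 0]
  gripper: [0, 0, 0, 0, 0, 0, 0, 0]

```text
time: 10.55
ee_pos: [0.5494, -0.2153, 0.014]
tcp_rot: [-180.0, 0.0, -5.3]
wrist_force: [0.1, 1.0, 0.3]
opening: -0.0002
```

```bash
python3 -c "
from h import *
p=bot.camera('wrist'); save(p,'w7');now()
p=bot.camera('top');cv2.imwrite('pics/t7.png',cv2.resize(p['image'][130:270,270:470,::-1],None,fx=4,fy=4,interpolation=2))"
```

```text
t 10.6 st [-0.0002  0.1226  0.008 ] rot [ 1.7999e+02  1.0000e-02 -5.3000e+00] Fst [ 0.5 -1.  -0.1] op -0.0
```

View pics/w7.png

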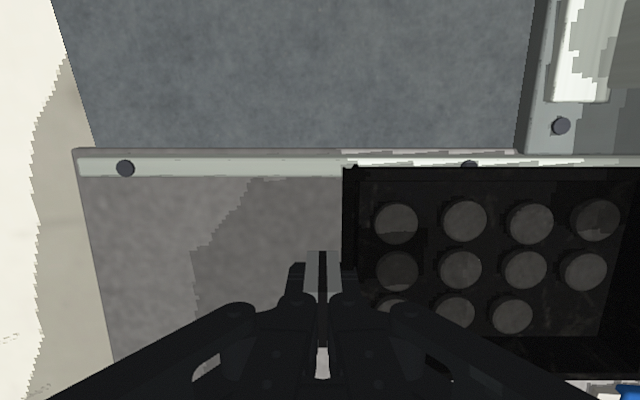

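View pics/t7.png

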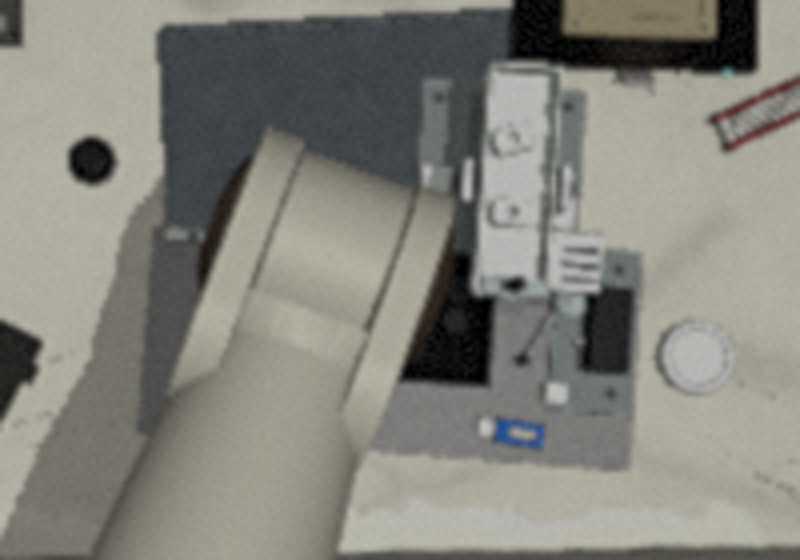

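```bash
python3 -c "
from h import *
p=bot.camera('wrist')
for y in [.095,.1,.105,.11,.115]: print(y,proj(p,st(.048,y,.022)).round(1))"
```

```text
0.095 [[400.1 168.3]]
0.1 [[386.5 168.3]]
0.105 [[373.  168.3]]
0.11 [[359.5 168.4]]
0.115 [[345.9 168.4]]
```

step_arm:
  dr:
    - [0, 0, 0]
    - [0, 0, 0]
    - [0, 0, 0]
    - [0, 0, 0]
    - [0, 0, 0]
    - [0, 0, 0]
    - [0, 0, 0]
    - [0, 0, 0]
  xyz:
    - [0, -0.1, 0]
    - [-0.25, -0.1, 0]
    - [-0.25, 0.1, 0]
    - [-0.25, 0.3, 0]
    - [-0.25, 0.5, 0]
    - [-0.25, 0.7, 0]
    - [-0.25, 0.85, 0]
    - [-0.25, 0.95, 0]
  gripper: [0, 0, 0, 0, 0, 0, 0, 0]

```text
time: 11.5
ee_pos: [0.5361, -0.2527, 0.0141]
tcp_rot: [-180.0, -0.0, -5.3]
wrist_force: [0.2, 1.4, 1.3]
opening: -0.0001
```

```bash
python3 -c "
from h import *
now()
p=bot.camera('wrist'); save(p,'w8')
for y in [.068,.073,.078]: print(y,proj(p,st(.048,y,.022)).round(1))
p=bot.camera('top');cv2.imwrite('pics/t8.png',cv2.resize(p['image'][130:270,270:470,::-1],None,fx=4,fy=4,interpolation=2))"
```

```text
t 11.5 st [-0.0101  0.0843  0.0081] rot [-1.80e+02 -1.00e-02 -5.31e+00] Fst [0.1 1.5 1.3] op -0.0001
0.068 [[369.9 141.3]]
0.073 [[356.1 141.3]]
0.078 [[342.2 141.3]]
```

View pics/w8.png

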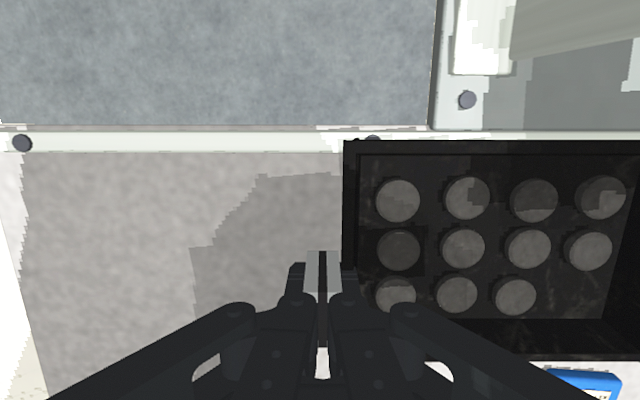

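View pics/t8.png

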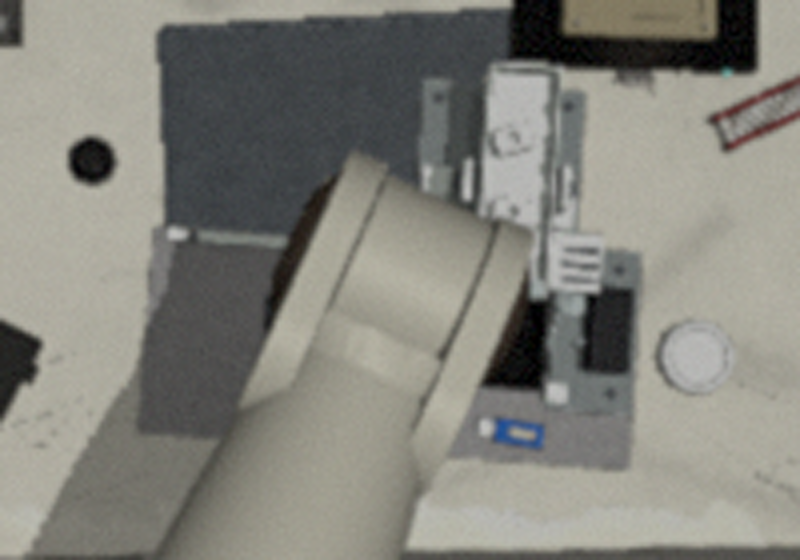

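step_arm:
  dr:
    - [0, 0, 0]
    - [0, 0, 0]
    - [0, 0, 0]
    - [0, 0, 0]
    - [0, 0, 0]
    - [0, 0, 0]
    - [0, 0, 0]
    - [0, 0, 0]
  xyz:
    - [0, 0.05, 0]
    - [0, 0.1, 0]
    - [0, 0.14, 0]
    - [0, 0.18, 0]
    - [0, 0.21, 0]
    - [0, 0.23, 0]
    - [0, 0.24, 0]
    - [0, 0.25, 0]
  gripper: [0, 0, 0, 0, 0, 0, 0, 0]

```text
time: 12.4
ee_pos: [0.535, -0.2611, 0.014]
tcp_rot: [-179.9, 0.0, -5.3]
wrist_force: [-1.0, 7.0, 2.0]
opening: 0.0003
```

```bash
python3 -c "
from h import *
now()
p=bot.camera('wrist'); save(p,'w9')
for y in [.066,.068,.07]: print(y,proj(p,st(.048,y,.022)).round(1))"
```

```text
t 12.4 st [-0.0104  0.0757  0.008 ] rot [-1.7992e+02  2.0000e-02 -5.2600e+00] Fst [-1.7  6.8  2. ] op 0.0003
0.066 [[352.  140.7]]
0.068 [[346.4 140.7]]
0.07 [[340.9 140.7]]
```

View pics/w9.png

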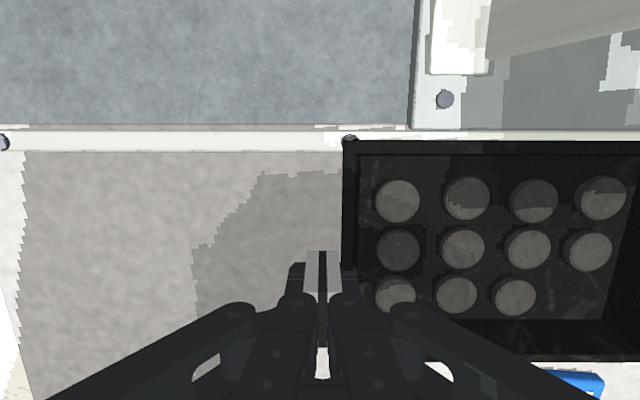

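step_arm:
  dr:
    - [0, 0, 0]
    - [0, 0, 0]
    - [0, 0, 0]
    - [0, 0, 0]
    - [0, 0, 0]
    - [0, 0, 0]
    - [0, 0, 0]
    - [0, 0, 0]
  xyz:
    - [0, 0.01, 0]
    - [0, 0.02, 0]
    - [0, 0.03, 0]
    - [0, 0.03, 0]
    - [0, 0.03, 0]
    - [0, 0.03, 0]
    - [0, 0.03, 0]
    - [0, 0.03, 0]
  gripper: [0, 0, 0, 0, 0, 0, 0, 0]

```text
time: 13.25
ee_pos: [0.5349, -0.2613, 0.014]
tcp_rot: [-179.8, 0.0, -5.2]
wrist_force: [-1.5, 10.6, 2.9]
opening: -0.0002
```

```bash
python3 -c "
from h import *
now()
mv(st(-.06,.11,.25),YS)"
```

```text
t 13.25 st [-0.0105  0.0756  0.008 ] rot [-1.7982e+02  4.0000e-02 -5.2100e+00] Fst [-2.5 10.4  2.9] op -0.0002
t 13.25 pos [ 0.5349 -0.2613  0.014 ] F [-1.5 10.6  2.9] xyz [-1.241 -0.88  -6.047] dr [-0.0032  0.0007  0.0015]
```

step_arm:
  dr:
    - [0, 0, 0]
    - [0, 0, 0]
    - [0, 0, 0]
    - [0, 0, 0]
    - [0, 0, 0]
    - [0, 0, 0]
    - [0, 0, 0]
    - [0, 0, 0]
  xyz:
    - [0, -0.3, 0]
    - [0, -0.9, -0.2]
    - [-0.4, -0.9, -1.2]
    - [-0.9, -0.6, -2.3]
    - [-1.5, 0, -3.4]
    - [-1.5, 0.9, -4.4]
    - [-1.5, 1.8, -5.4]
    - [-1.5, 1.9, -6.0]
  gripper: [0, 0, 0, 0, 0, 0, 0, 0]

```text
time: 14.05
ee_pos: [0.4676, -0.3354, 0.2562]
tcp_rot: [179.9, -0.1, -5.4]
wrist_force: [1.5, 0.6, -0.7]
opening: 0.0002
```

```bash
python3 -c "
from h import *
now()
p=bot.camera('wrist'); save(p,'w10')
a=p['image'][:,:,::-1].copy()
for c in [(.048,.068,.022),(.048,-.068,.022),(-.048,-.068,.022),(-.048,.068,.022),(.019,-.02,.141),(-.041,-.062,.016)]:
  u=proj(p,st(*c))[0]; print(c,u.round(1)); cv2.circle(a,tuple(int(v) for v in u),3,(0,0,255),1)
cv2.imwrite('pics/w10.png',a)
p=bot.camera('top');save(p,'t10')"
```

```text
t 14.05 st [-0.0706 -0.0044  0.2502] rot [ 1.7987e+02 -7.0000e-02 -5.4000e+00] Fst [ 1.4  0.7 -0.7] op 0.0002
(0.048, 0.068, 0.022) [247.1  49.2]
(0.048, -0.068, 0.022) [387.7  48.7]
(-0.048, -0.068, 0.022) [383.2 148.3]
(-0.048, 0.068, 0.022) [253.  148.8]
(0.019, -0.02, 0.141) [346.   72.3]
(-0.041, -0.062, 0.016) [376.9 140.9]
```

View pics/w10.png

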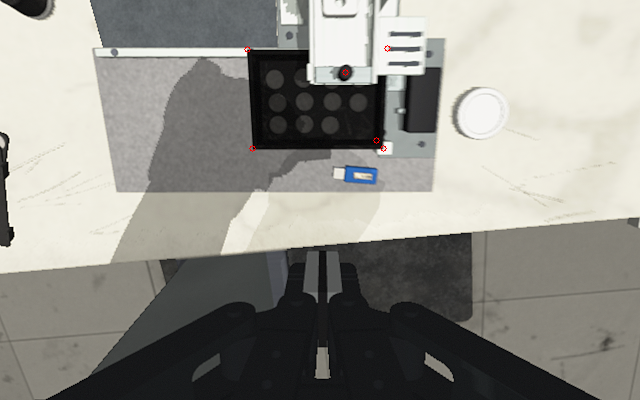

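```bash
python3 -c "
from h import *
mv(st(.019,-.02,.17),YS);mv(st(.019,-.02,.117),YS)"
```

```text
t 14.15 pos [ 0.4688 -0.3356  0.259 ] F [ 0.8 -0.4  1.1] xyz [2.197 0.372 2.09 ] dr [ 0.0047 -0.006  -0.0021]
t 14.15 pos [ 0.4688 -0.3356  0.259 ] F [ 0.8 -0.4  1.1] xyz [2.189 0.366 3.415] dr [ 0.0047 -0.006  -0.0021]
```

step_arm:
  dr:
    - [0, 0, 0]
    - [0, 0, 0]
    - [0, 0, 0]
    - [0, 0, 0]
    - [0, 0, 0]
    - [0, 0, 0]
    - [0, 0, 0]
    - [0, 0, 0]
  xyz:
    - [0.5, 0.1, 0.4]
    - [1.2, 0.3, 1.0]
    - [1.8, 0.35, 1.6]
    - [2.2, 0.37, 2.1]
    - [2.2, 0.37, 2.1]
    - [2.2, 0.37, 2.1]
    - [2.2, 0.37, 2.1]
    - [2.2, 0.37, 2.1]
  gripper: [0.45, 0.45, 0.45, 0.45, 0.45, 0.45, 0.45, 0.45]

```text
time: 14.95
ee_pos: [0.5544, -0.3562, 0.172]
tcp_rot: [179.9, -0.1, -5.3]
wrist_force: [-0.6, 0.3, -0.0]
opening: 0.0386
```

```bash
python3 -c "
from h import *
now()
p=bot.camera('wrist'); save(p,'w11');mv(st(.019,-.02,.117),YS)
p=bot.camera('scene'); cv2.imwrite('pics/s11.png',cv2.resize(p['image'][180:310,250:470,::-1],None,fx=3.6,fy=3.6,interpolation=2))"
```

```text
t 14.95 st [ 0.0177 -0.0172  0.166 ] rot [ 1.7993e+02 -1.2000e-01 -5.3000e+00] Fst [-0.6  0.3 -0. ] op 0.0386
t 15.0 pos [ 0.5544 -0.3562  0.1717] F [-1.1 -0.5  0.1] xyz [0.03  0.07  1.219] dr [ 0.0011 -0.0019 -0.0001]
```

View pics/w11.png

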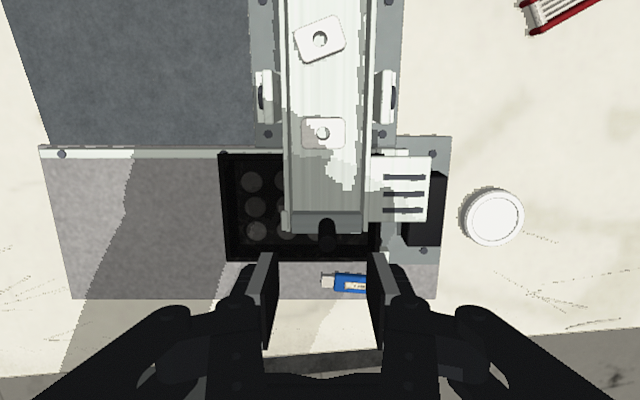

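View pics/s11.png

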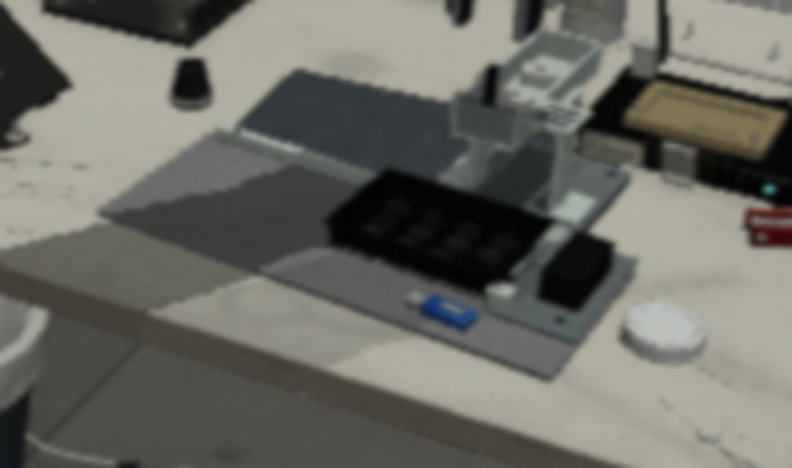

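step_arm:
  dr:
    - [0, 0, 0]
    - [0, 0, 0]
    - [0, 0, 0]
    - [0, 0, 0]
    - [0, 0, 0]
    - [0, 0, 0]
    - [0, 0, 0]
    - [0, 0, 0]
  xyz:
    - [0.03, 0.07, 0.2]
    - [0.03, 0.07, 0.4]
    - [0.03, 0.07, 0.6]
    - [0.03, 0.07, 0.8]
    - [0.03, 0.07, 1.0]
    - [0.03, 0.07, 1.15]
    - [0.03, 0.07, 1.2]
    - [0.03, 0.07, 1.2]
  gripper: [0.45, 0.45, 0.45, 0.45, 0.45, 0.45, 0.45, 0.45]

```text
time: 15.85
ee_pos: [0.5554, -0.3588, 0.1217]
tcp_rot: [-180.0, 0.0, -5.3]
wrist_force: [-0.4, 0.7, 0.3]
opening: 0.0382
```

```bash
python3 -c "
from h import *
now()
p=bot.camera('wrist'); save(p,'w12')
p=bot.camera('scene'); cv2.imwrite('pics/s12.png',cv2.resize(p['image'][180:310,250:470,::-1],None,fx=3.6,fy=3.6,interpolation=2))"
```

```text
t 15.85 st [ 0.0189 -0.0196  0.1157] rot [-1.7999e+02  3.0000e-02 -5.2800e+00] Fst [-0.5  0.7  0.3] op 0.0382
```

View pics/w12.png

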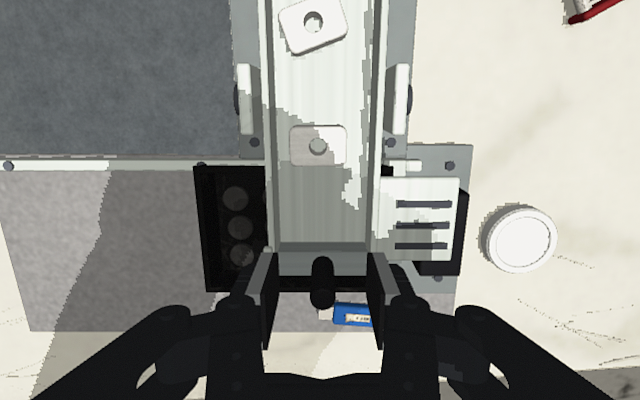

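View pics/s12.png

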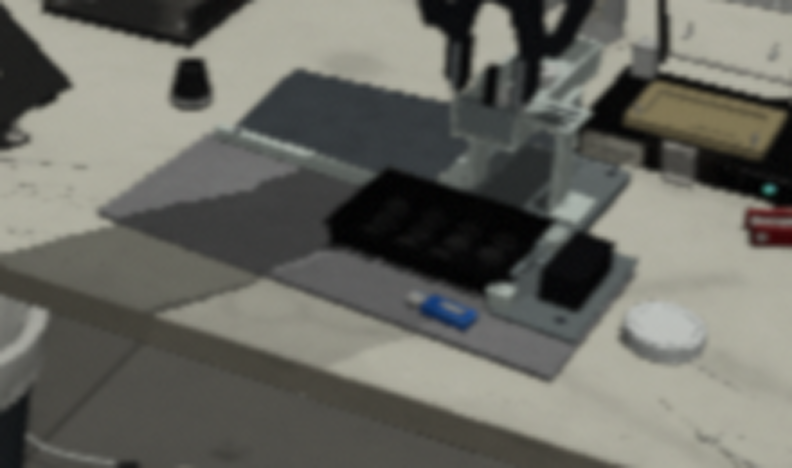

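step_arm:
  dr:
    - [0, 0, 0]
    - [0, 0, 0]
    - [0, 0, 0]
    - [0, 0, 0]
    - [0, 0, 0]
    - [0, 0, 0]
    - [0, 0, 0]
    - [0, 0, 0]
  xyz:
    - [0, -0.2, 0]
    - [0, -0.4, 0]
    - [0, -0.6, 0]
    - [0, -0.8, 0]
    - [0, -1.0, 0]
    - [0, -1.2, 0]
    - [0, -1.35, 0]
    - [0, -1.42, 0]
  gripper: [0.45, 0.45, 0.45, 0.45, 0.45, 0.45, 0.45, 0.45]

```text
time: 16.75
ee_pos: [0.5608, -0.3016, 0.1222]
tcp_rot: [-180.0, -0.0, -5.2]
wrist_force: [-0.3, -0.5, 0.8]
opening: 0.0385
```

step_arm:
  dr:
    - [0, 0, 0]
    - [0, 0, 0]
    - [0, 0, 0]
    - [0, 0, 0]
    - [0, 0, 0]
    - [0, 0, 0]
    - [0, 0, 0]
    - [0, 0, 0]
  xyz:
    - [0, -0.03, 0]
    - [0, -0.06, 0]
    - [0, -0.09, 0]
    - [0, -0.11, 0]
    - [0, -0.13, 0]
    - [0, -0.14, 0]
    - [0, -0.15, 0]
    - [0, -0.15, 0]
  gripper: [0.45, 0.45, 0.45, 0.45, 0.45, 0.45, 0.45, 0.45]

```text
time: 17.55
ee_pos: [0.5612, -0.2967, 0.1221]
tcp_rot: [180.0, 0.0, -5.3]
wrist_force: [-0.5, -2.6, -0.3]
opening: 0.0384
```

```bash
python3 -c "
from h import *
now()
p=bot.camera('wrist'); save(p,'w13')"
```

```text
t 17.55 st [0.019  0.0428 0.1161] rot [179.97   0.    -5.3 ] Fst [-0.3 -2.6 -0.3] op 0.0384
```

View pics/w13.png

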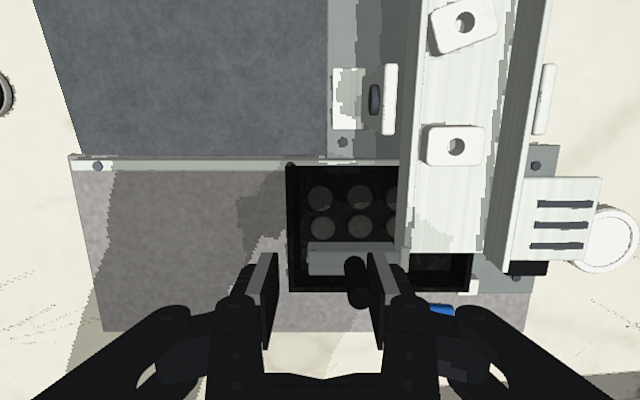

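step_arm:
  dr:
    - [0, 0, 0]
    - [0, 0, 0]
    - [0, 0, 0]
    - [0, 0, 0]
    - [0, 0, 0]
    - [0, 0, 0]
    - [0, 0, 0]
    - [0, 0, 0]
  xyz:
    - [0, 0.15, 0]
    - [0, 0.15, -0.6]
    - [0, 0.15, -1.3]
    - [0.1, 1.0, -1.3]
    - [0.3, 2.0, -1.3]
    - [0.5, 2.75, -1.0]
    - [0.5, 2.75, -0.6]
    - [0.5, 2.75, -0.6]
  gripper: [0.45, 0.45, 0.45, 0, 0, 0, 0, 0]

```text
time: 18.4
ee_pos: [0.57, -0.4081, 0.1428]
tcp_rot: [-179.8, 0.2, -5.4]
wrist_force: [0.1, 0.2, -0.1]
opening: 0.0003
```

```bash
python3 -c "
from h import *
now()
p=bot.camera('wrist'); save(p,'w14'); mv(st(.039,-.067,.110),YS)"
```

```text
t 18.4 st [ 0.038  -0.0674  0.1368] rot [-179.84    0.23   -5.35] Fst [ 0.1  0.2 -0.1] op 0.0003
t 18.45 pos [ 0.5703 -0.4076  0.1446] F [-0.7  0.   0.7] xyz [0.018 0.006 0.715] dr [-0.0019  0.0024 -0.0002]
```

View pics/w14.png

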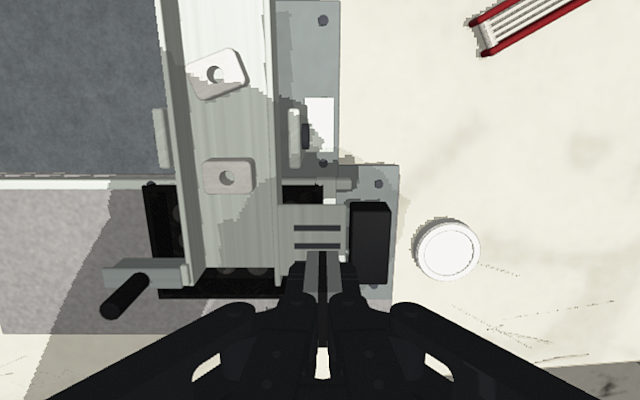

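step_arm:
  dr:
    - [0, 0, 0]
    - [0, 0, 0]
    - [0, 0, 0]
    - [0, 0, 0]
    - [0, 0, 0]
    - [0, 0, 0]
    - [0, 0, 0]
    - [0, 0, 0]
  xyz:
    - [-0.13, 0, 0.4]
    - [-0.13, 0, 0.7]
    - [-0.13, 0, 0.95]
    - [-0.13, 0, 1.2]
    - [-0.13, 0, 1.42]
    - [-0.13, 0, 1.54]
    - [-0.13, 0, 1.57]
    - [-0.13, 0, 1.57]
  gripper: [0, 0, 0, 0, 0, 0, 0, 0]

```text
time: 19.25
ee_pos: [0.5648, -0.4069, 0.0836]
tcp_rot: [180.0, 0.1, -5.3]
wrist_force: [-7.9, 1.4, 3.8]
opening: -0.0001
```

```bash
python3 -c "
from h import *
now()
p=bot.camera('wrist'); save(p,'w15')
p=bot.camera('scene'); cv2.imwrite('pics/s15.png',cv2.resize(p['image'][180:310,250:470,::-1],None,fx=3.6,fy=3.6,interpolation=2));now()"
```

```text
t 19.25 st [ 0.0328 -0.0666  0.0776] rot [ 1.7999e+02  1.2000e-01 -5.2800e+00] Fst [-8.   0.7  3.8] op -0.0001
t 19.35 st [ 0.0327 -0.0666  0.0778] rot [ 1.7999e+02  1.3000e-01 -5.2900e+00] Fst [-7.7  0.   3.5] op 0.0001
```

View pics/w15.png

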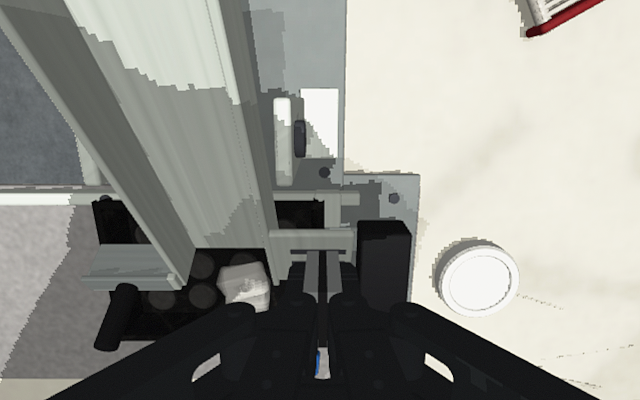

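View pics/s15.png

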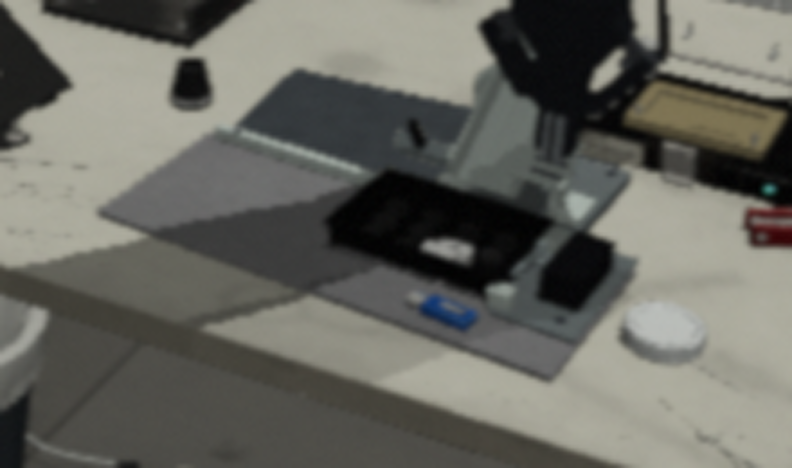

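step_arm:
  dr:
    - [0, 0, 0]
    - [0, 0, 0]
    - [0, 0, 0]
    - [0, 0, 0]
    - [0, 0, 0]
    - [0, 0, 0]
    - [0, 0, 0]
    - [0, 0, 0]
  xyz:
    - [0, 0, 0]
    - [0, 0, 0]
    - [0, 0, 0]
    - [0, 0, 0]
    - [0, 0, 0]
    - [0, 0, 0]
    - [0, 0, 0]
    - [0, 0, 0]
  gripper: [0, 0, 0, 0, 0, 0, 0, 0]

```text
time: 20.15
ee_pos: [0.5648, -0.4069, 0.0839]
tcp_rot: [180.0, 0.1, -5.3]
wrist_force: [-8.0, 0.3, 3.6]
opening: -0.0004
```

```bash
python3 -c "
from h import *
now()
p=bot.camera('wrist'); save(p,'w16'); cv2.imwrite('pics/w16z.png',cv2.resize(p['image'][180:380,80:330,::-1],None,fx=3,fy=3,interpolation=2))"
```

```text
t 20.15 st [ 0.0327 -0.0666  0.0779] rot [ 1.7999e+02  1.2000e-01 -5.2900e+00] Fst [-8.  -0.4  3.6] op -0.0004
```

View pics/w16z.png

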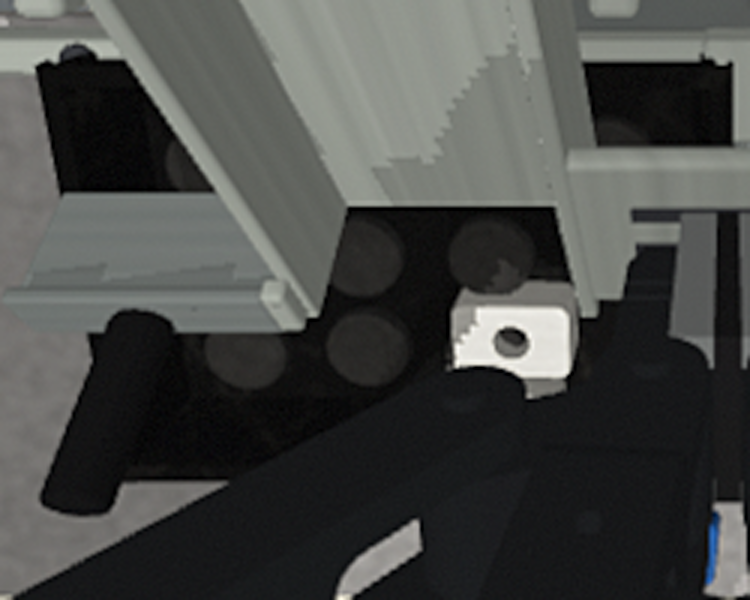

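step_arm:
  dr:
    - [0, 0, 0]
    - [0, 0, 0]
    - [0, 0, 0]
    - [0, 0, 0]
    - [0, 0, 0]
    - [0, 0, 0]
    - [0, 0, 0]
    - [0, 0, 0]
  xyz:
    - [0, 0, -0.12]
    - [0, 0, -0.25]
    - [0, 0, -0.4]
    - [0, 0, -0.55]
    - [0, 0, -0.7]
    - [0, 0, -0.9]
    - [0, 0, -1.5]
    - [0, 0, -2.3]
  gripper: [0, 0, 0, 0, 0, 0, 0, 0]

```text
time: 21.0
ee_pos: [0.5654, -0.4068, 0.1747]
tcp_rot: [-179.9, 0.1, -5.3]
wrist_force: [0.4, 0.3, 0.2]
opening: -0.0
```

```bash
python3 -c "
from h import *
now();p=bot.camera('wrist'); save(p,'w17'); mv(st(.019,.018,.17),YS); mv(st(.019,.018,.116),YS)"
```

```text
t 21.0 st [ 0.0333 -0.0665  0.1687] rot [-1.7991e+02  1.4000e-01 -5.2800e+00] Fst [0.4 0.4 0.2] op -0.0
t 21.05 pos [ 0.5666 -0.4077  0.1821] F [-1.1  0.9  4.7] xyz [-0.39  -2.132  0.146] dr [ 0.0028 -0.0049  0.0003]
t 21.05 pos [ 0.5666 -0.4077  0.1821] F [-1.1  0.9  4.7] xyz [-0.397 -2.135  1.496] dr [ 0.0028 -0.0049  0.0003]
```

View pics/w17.png

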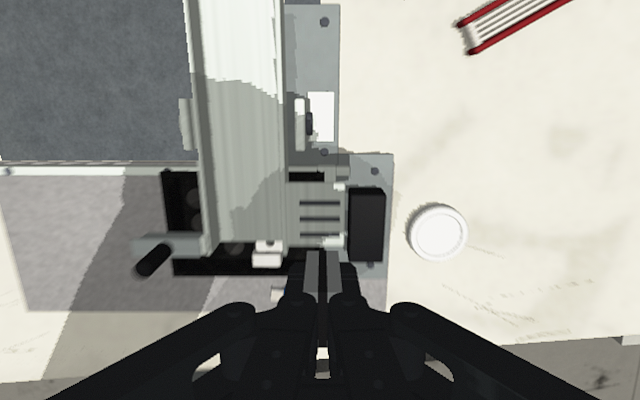

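step_arm:
  dr:
    - [0, 0, 0]
    - [0, 0, 0]
    - [0, 0, 0]
    - [0, 0, 0]
    - [0, 0, 0]
    - [0, 0, 0]
    - [0, 0, 0]
    - [0, 0, 0]
  xyz:
    - [-0.1, -0.7, 0]
    - [-0.25, -1.5, 0]
    - [-0.36, -2.2, 0]
    - [-0.36, -2.37, 0]
    - [-0.36, -2.37, 0]
    - [-0.36, -2.37, 0]
    - [-0.36, -2.37, 0]
    - [-0.36, -2.37, 0]
  gripper: [0.45, 0.45, 0.45, 0.45, 0.45, 0.45, 0.45, 0.45]

```text
time: 21.85
ee_pos: [0.5602, -0.3124, 0.175]
tcp_rot: [-180.0, 0.0, -5.3]
wrist_force: [-0.8, -0.2, -0.7]
opening: 0.0382
```

```bash
python3 -c "
from h import *
now();p=bot.camera('wrist'); save(p,'w18'); mv(st(.019,.028,.116),YS)
p=bot.camera('scene'); cv2.imwrite('pics/s18.png',cv2.resize(p['image'][180:310,250:470,::-1],None,fx=3.6,fy=3.6,interpolation=2))"
```

```text
t 21.85 st [0.0194 0.027  0.169 ] rot [-1.7999e+02  2.0000e-02 -5.3400e+00] Fst [-0.8 -0.2 -0.7] op 0.0382
t 21.9 pos [ 0.5601 -0.3123  0.175 ] F [-0.  -0.6  0.4] xyz [-0.01  -0.022  1.324] dr [-0.0001  0.0004 -0.0007]
```

View pics/w18.png

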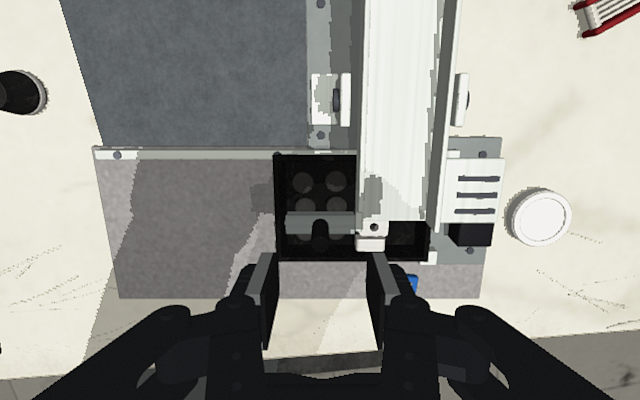

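View pics/s18.png

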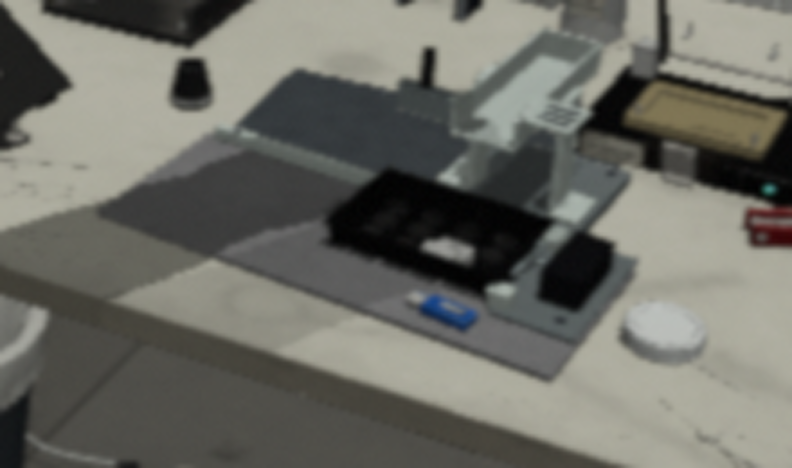

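```bash
python3 -c "
import cv2
a=cv2.imread('pics/w18.png'); cv2.imwrite('pics/w18z.png',cv2.resize(a[170:290,260:460],None,fx=4,fy=4,interpolation=2))
a=cv2.imread('pics/w17.png'); cv2.imwrite('pics/w17z.png',cv2.resize(a[170:290,140:340],None,fx=4,fy=4,interpolation=2))"
```

```text
(no output)
```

View pics/w18z.png

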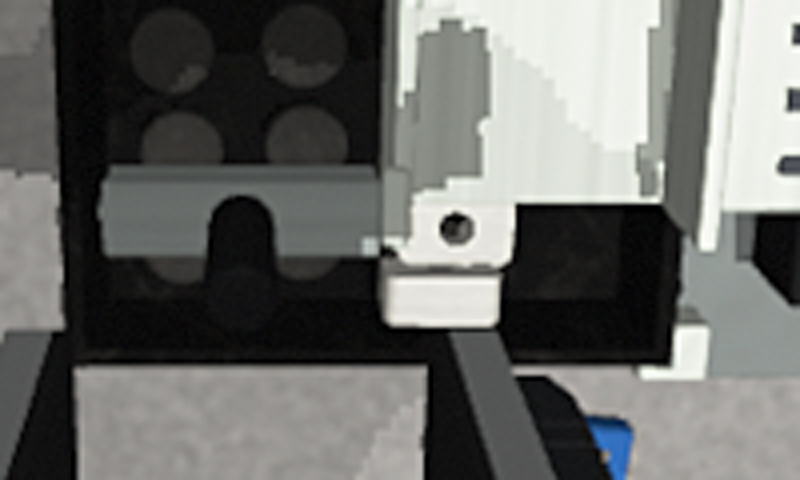

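View pics/w17z.png

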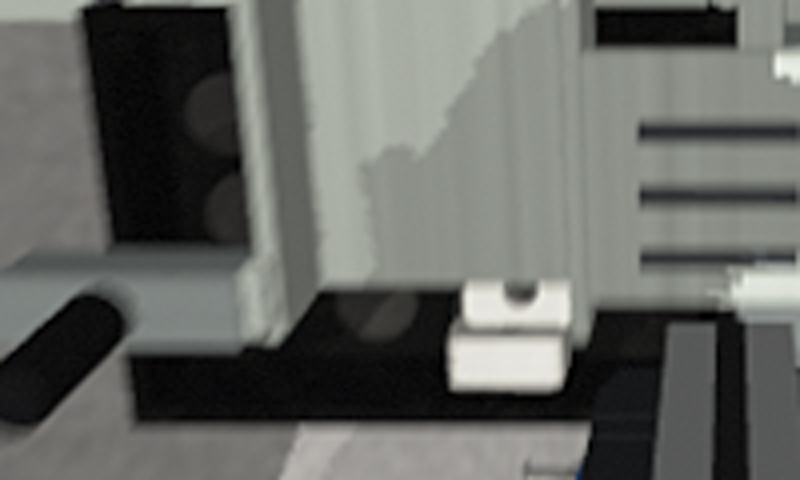

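step_arm:
  dr:
    - [0, 0, 0]
    - [0, 0, 0]
    - [0, 0, 0]
    - [0, 0, 0]
    - [0, 0, 0]
    - [0, 0, 0]
    - [0, 0, 0]
    - [0, 0, 0]
  xyz:
    - [0, -0.02, 0.2]
    - [0, -0.02, 0.4]
    - [0, -0.02, 0.6]
    - [0, -0.02, 0.8]
    - [0, -0.02, 1.0]
    - [0, -0.02, 1.2]
    - [0, -0.02, 1.32]
    - [0, -0.02, 1.32]
  gripper: [0.45, 0.45, 0.45, 0.45, 0.45, 0.45, 0.45, 0.45]

```text
time: 22.75
ee_pos: [0.56, -0.3106, 0.1215]
tcp_rot: [-180.0, 0.1, -5.3]
wrist_force: [1.2, 0.4, 0.7]
opening: 0.0384
```

step_arm:
  dr:
    - [0, 0, 0]
    - [0, 0, 0]
    - [0, 0, 0]
    - [0, 0, 0]
    - [0, 0, 0]
    - [0, 0, 0]
    - [0, 0, 0]
    - [0, 0, 0]
  xyz:
    - [0, 0.2, 0]
    - [0, 0.4, 0]
    - [0, 0.6, 0]
    - [0, 0.8, 0]
    - [0, 1.0, 0]
    - [0, 1.2, 0]
    - [0, 1.35, 0]
    - [0, 1.42, 0]
  gripper: [0.45, 0.45, 0.45, 0.45, 0.45, 0.45, 0.45, 0.45]

```text
time: 23.55
ee_pos: [0.5549, -0.3681, 0.1224]
tcp_rot: [-180.0, 0.0, -5.3]
wrist_force: [0.1, 1.0, -0.0]
opening: 0.0383
```

step_arm:
  dr:
    - [0, 0, 0]
    - [0, 0, 0]
    - [0, 0, 0]
    - [0, 0, 0]
    - [0, 0, 0]
    - [0, 0, 0]
    - [0, 0, 0]
    - [0, 0, 0]
  xyz:
    - [0, 0.03, 0]
    - [0, 0.06, 0]
    - [0, 0.09, 0]
    - [0, 0.11, 0]
    - [0, 0.13, 0]
    - [0, 0.14, 0]
    - [0, 0.15, 0]
    - [0, 0.15, 0]
  gripper: [0.45, 0.45, 0.45, 0.45, 0.45, 0.45, 0.45, 0.45]

```text
time: 24.35
ee_pos: [0.5546, -0.3732, 0.1225]
tcp_rot: [-180.0, 0.0, -5.3]
wrist_force: [-0.3, 1.3, -0.8]
opening: 0.0385
```

```bash
python3 -c "
from h import *
now();p=bot.camera('wrist'); save(p,'w19')"
```

```text
t 24.35 st [ 0.0195 -0.034   0.1165] rot [-179.99    0.     -5.28] Fst [-0.4  1.3 -0.8] op 0.0385
```

View pics/w19.png

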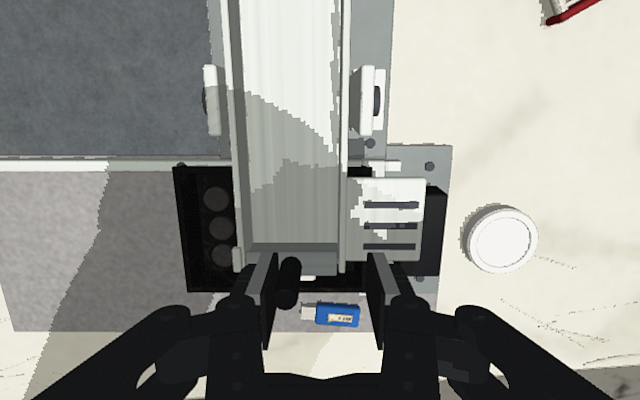

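step_arm:
  dr:
    - [0, 0, 0]
    - [0, 0, 0]
    - [0, 0, 0]
    - [0, 0, 0]
    - [0, 0, 0]
    - [0, 0, 0]
    - [0, 0, 0]
    - [0, 0, 0]
  xyz:
    - [0, 0.01, 0]
    - [0, 0.02, 0]
    - [0, 0.03, 0]
    - [0, 0.03, 0]
    - [0, 0.03, 0]
    - [0, 0.03, 0]
    - [0, 0.03, 0]
    - [0, 0.03, 0]
  gripper: [0.45, 0.45, 0.45, 0.45, 0.45, 0.45, 0.45, 0.45]

```text
time: 25.2
ee_pos: [0.5545, -0.3736, 0.1224]
tcp_rot: [-179.9, 0.0, -5.2]
wrist_force: [-0.2, 7.8, 0.3]
opening: 0.0385
```

```bash
python3 -c "
from h import *
now()"
```

```text
t 25.2 st [ 0.0195 -0.0344  0.1164] rot [-1.7991e+02  1.0000e-02 -5.2400e+00] Fst [-1.   7.7  0.3] op 0.0385
```

Shut against its stop (7.7 N). Back off, rise and retreat to look.

step_arm:
  dr:
    - [0, 0, 0]
    - [0, 0, 0]
    - [0, 0, 0]
    - [0, 0, 0]
    - [0, 0, 0]
    - [0, 0, 0]
    - [0, 0, 0]
    - [0, 0, 0]
  xyz:
    - [0, -0.2, 0]
    - [0, -0.3, 0]
    - [0, -0.3, -0.7]
    - [0, -0.3, -1.5]
    - [-0.6, -0.3, -2.4]
    - [-1.5, -0.4, -3.0]
    - [-2.3, -0.6, -3.4]
    - [-2.3, -0.6, -3.4]
  gripper: [0.45, 0.45, 0.45, 0.45, 0.45, 0.45, 0.45, 0.45]

```text
time: 26.0
ee_pos: [0.463, -0.3418, 0.2631]
tcp_rot: [179.8, -0.3, -5.3]
wrist_force: [-0.1, 0.4, 1.4]
opening: 0.0384
```

step_arm:
  dr:
    - [0, 0, 0]
    - [0, 0, 0]
    - [0, 0, 0]
    - [0, 0, 0]
    - [0, 0, 0]
    - [0, 0, 0]
    - [0, 0, 0]
    - [0, 0, 0]
  xyz:
    - [0, 0, 0]
    - [0, 0, 0]
    - [0, 0, 0]
    - [0, 0, 0]
    - [0, 0, 0]
    - [0, 0, 0]
    - [0, 0, 0]
    - [0, 0, 0]
  gripper: [0.45, 0.45, 0.45, 0.45, 0.45, 0.45, 0.45, 0.45]

```text
time: 26.8
ee_pos: [0.4651, -0.3421, 0.2585]
tcp_rot: [-180.0, 0.0, -5.3]
wrist_force: [-0.3, 0.0, 0.7]
opening: 0.0385
```

```bash
python3 -c "
from h import *
now()
p=bot.camera('wrist')
a=p['image'][:,:,::-1].copy()
for c in [(.048,.068,.022),(.048,-.068,.022),(-.048,-.068,.022),(-.048,.068,.022),(.019,-.02,.141)]:
  u=proj(p,st(*c))[0]; cv2.circle(a,tuple(int(v) for v in u),2,(0,0,255),1)
cv2.imwrite('pics/w20.png',cv2.resize(a[0:220,180:500],None,fx=2.5,fy=2.5,interpolation=2))
p=bot.camera('scene'); cv2.imwrite('pics/s20.png',cv2.resize(p['image'][180:310,250:470,::-1],None,fx=3.6,fy=3.6,interpolation=2))"
```

```text
t 26.8 st [-0.0725 -0.0114  0.2525] rot [-180.      0.     -5.28] Fst [-0.3 -0.   0.7] op 0.0385
```

View pics/w20.png

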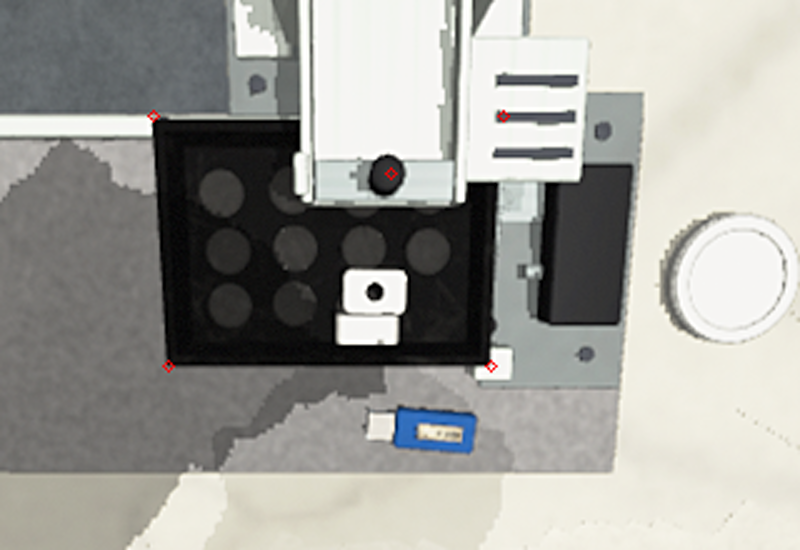

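View pics/s20.png

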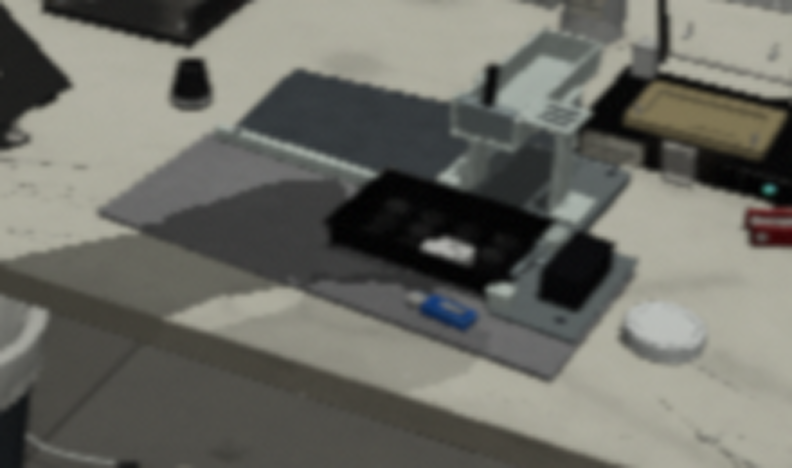

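```bash
python3 -c "
from h import *
p=bot.camera('wrist')
for U,V in [(335,345),(400,345),(335,315),(400,315),(342,268),(408,268)]:
  for z in (.014,.026): print(U,V,z,tost(back(p,(180+U/2.5,V/2.5),z+.006)).round(4))
for t in ['block_a']:
  print([(round(r['p'],2),np.round(r['box'],1).tolist()) for r in bot.regions_of(p,t)])
print(tost(back(p,(180+165/2.5,120/2.5),.028)),tost(back(p,(180+168/2.5,364/2.5),.028)))
"
```

```text
335 345 0.014 [-0.0404 -0.0019  0.014 ]
335 345 0.026 [-0.0391 -0.0022  0.026 ]
400 345 0.014 [-0.0405 -0.0296  0.014 ]
400 345 0.026 [-0.0392 -0.029   0.026 ]
335 315 0.014 [-0.0279 -0.002   0.014 ]
335 315 0.026 [-0.027  -0.0023  0.026 ]
400 315 0.014 [-0.028  -0.0295  0.014 ]
400 315 0.026 [-0.0271 -0.0288  0.026 ]
342 268 0.014 [-0.0088 -0.0051  0.014 ]
342 268 0.026 [-0.0085 -0.0053  0.026 ]
408 268 0.014 [-0.0089 -0.0325  0.014 ]
408 268 0.026 [-0.0086 -0.0318  0.026 ]
[(0.84, [329.9, 116.0, 26.6, 16.9]), (0.58, [328.1, 133.8, 26.8, 11.6])]
[0.04700282 0.06325549 0.022     ] [-0.04734091  0.06796959  0.022     ]
```

```bash
python3 -c "
from h import *
print(bot.job_done())"
```

```text
the job is handed in; nothing more can be done
None
```

The job was handed in at about 27 s of the 66 s allowed. The tray is home on the switch, both blocks are in it, the trough is level and the gate is shut.

**What I did:**
- **Tray:** I pushed it square against the fence until it pushed back with about 9 N. Then I slid it along the fence until it pressed the end stops with about 10 N.
- **Gate, opening:** I pushed the pin the full 48 mm.
- **Trough:** I pressed the tab and held it until both blocks were out, then let the trough come back level.
- **Gate, shutting:** I pushed it until it met its stop at about 8 N.

**Last checks:**
- **Tray and pin:** In the last wrist picture the tray is within about 1 to 1.5 mm of home, and the pin is at its shut position.
- **Trough:** It looked empty and level.
- **Bystanders:** The dongle, loupe and white puck looked unmoved. I did not check the lens cap after the start.
- **Arm:** It was clear of everything.

**Not fully confirmed:**
- **Switch lever:** I never measured its angle. That the switch was made follows only from the tray's position.
- **Upended block:** One block came to rest on its edge against the tray's near wall. It is inside the tray, but my measurement put its outer face at about -39 to -40 mm, close to the -40 mm limit. From the way it tumbled, I judged its origin to be on the inner side, about 12 mm further in.

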